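# Unpack a chilled specimen consignment

## Robot

A 7-joint arm with a two-finger parallel gripper is mounted at the origin on the work surface. World frame = base frame: x ahead of the robot, y to its left, z up, the work surface at z = 0. Lengths are in m, angles in rad, forces in N, time in s.
With the tool pointing down it reaches from about 0.4 to 0.85 m from the base axis. Payload 10.4 kg.
Tool frame: the origin (TCP) lies midway between the tips of the shut fingers; the grasp point (between the pads) lies manip.pinch_z behind it (manip.pinch_z is the distance from the TCP to the grasp point, in m); z points along the fingers, y is the direction in which the jaws open and shut (so a half turn about z gives the same grasp; the last joint's range is limited). The gripper opens to 85 mm and grips with 20 to 120 N. Pads are 22 mm wide; open, the fingers measure 114 mm over their backs; the gripper's body (76 mm by 85 mm) begins 54 mm behind the grasp point. The pads swing forward as they close: fully open they stand 13 mm farther back than shut.
Start: joints at [-1.247, 0.332, -0.065, 1.46, 0.022, 1.35, -0.088], TCP at [0.212, 0.588, 0.231] pointing down, gripper open.
Joint ranges: [-2.6, 2.6], [-0.5, 2.12], [-1.47, 1.34], [0.16, 2.42], [-1.27, 4.41], [0.06, 2.06], [-2.6, 2.6]. Speed limits (rad/s): [2.22, 2.22, 2.79, 2.79, 3.14, 3.14, 3.14].

## Interface

Orientations are given as a unit quaternion [x, y, z, w].
In Python, from workcell import manip gives the robot as it stands.
- The arm moves only by the shell command python3 -m handwheel 'ROWS' [FORCE]. ROWS is JSON, a list that holds one entry, the list of rows, each a list of 7 numbers: the shift along the tool's x, y, z in m, then the turn, a rotation vector about the tool's x, y, z in rad, then the finger opening in m, from 0 to 0.0854. In form: [[[tx, ty, tz, ax, ay, az, claw], ...]]. A call has 1 to 8 rows; each row is the pose to reach, as a shift and turn from the pose commanded when the call began, along the tool's axes at that moment; what a row does not reach only later rows make up. A row lasts 1/8 s, in which the tool goes at most 62.5 mm and 10.7 degrees, less where a joint would pass 70% of its speed; a pose out of reach is approached as far as the arm can. A call with a gripper value outside its range is refused whole. The fingers move at their own pace and stop on an object; FORCE is the grip in N (left out, the last holds). Time passes only in rows, so rows that repeat a pose let the fingers close. It gives the time, the measured TCP pose, the force and the opening at its end, in the units of the state.
- manip.get_obs(): the state, without advancing time (a new reading comes with each control period).
- manip.camera(name): name is "scene" or "top" or "wrist"; returns the picture (420x560x3 uint8, blue, green, red); there is no depth.
- manip.calibration(name): a dict with "fx", "fy", "cx", "cy" (pixels), "view" (4x4, takes a point from world to camera coordinates); the wrist camera has in their place "tool_from_camera" (4x4, takes a point from camera to tool coordinates, whose origin is the TCP and whose axes are the flange's). Camera axes: x right, y up, looking along -z (the intrinsics and any distortion apply to the point x, -y, -z); pixel columns grow to the right and rows downward; lengths in m; the calibration is good to about 2 mm. A picture is of the moment at which its call begins: read the wrist's pose just before it. calibration takes no time and is no camera call.
- manip.hand_in(): hands the job in, once; it reports no verdict.
The state is a dict: "clock": time; "joint_pos": joint angles; "joint_velocities": joint speeds; "tau": joint torques, N m; "position": TCP position; "ee_rot": TCP orientation; "ft_force": force on the tool from outside, world axes, zero at the start; "torque": the same for the moment, N m; "grip_width": opening from 0.0 (shut) to 1.0 (fully open).
Only numpy, scipy, OpenCV 4.12 (cv2) and the standard library are available. Lean on these libraries where they do the work, as an engineer would, in place of code of your own. Each camera call takes 0.05 s, during which the arm holds its last target.

## Task

A chilled consignment of specimen jars stands opened on its foam base, packed in layers between cold packs: first lay the temperature logger from the top of the stack flat and lengthwise on the middle of its reader pad, then take the stack down layer by layer. Stand every specimen jar upright in the stainless tray, and pile all the cold packs flat and squarely one on another on the middle of the wire rack, in the order they come off. Never let a jar tip over, and leave the other things on the bench where they are.

Things in the scene. Friction and masses are not known exactly. Their poses are not given: they have to be found in the camera images.
- jar1_mid (a point): Specimen jar of the lower layer of the stack (may be absent): squat round jar, cream body with paper label and white screw lid, 42 mm diameter over its full height, 45 mm high, about 60 g. Point: its centre, half-way up (22.5 mm above its underside); z axis up through the lid. The jars of a layer stand in a row along the packs' long axis, about 50 mm apart, 8 mm between neighbours; two or three in each layer.
- jar2_mid (a point): Specimen jar of the lower layer of the stack (may be absent): squat round jar, cream body with paper label and white screw lid, 42 mm diameter over its full height, 45 mm high, about 60 g. Point: its centre, half-way up (22.5 mm above its underside); z axis up through the lid. The jars of a layer stand in a row along the packs' long axis, about 50 mm apart, 8 mm between neighbours; two or three in each layer.
- jar3_mid (a point): Specimen jar of the lower layer of the stack (may be absent): squat round jar, cream body with paper label and white screw lid, 42 mm diameter over its full height, 45 mm high, about 60 g. Point: its centre, half-way up (22.5 mm above its underside); z axis up through the lid. The jars of a layer stand in a row along the packs' long axis, about 50 mm apart, 8 mm between neighbours; two or three in each layer.
- jar4_mid (a point): Specimen jar of the upper layer of the stack (may be absent): squat round jar, cream body with paper label and white screw lid, 42 mm diameter over its full height, 45 mm high, about 60 g. Point: its centre, half-way up (22.5 mm above its underside); z axis up through the lid. The jars of a layer stand in a row along the packs' long axis, about 50 mm apart, 8 mm between neighbours; two or three in each layer.
- jar5_mid (a point): Specimen jar of the upper layer of the stack (may be absent): squat round jar, cream body with paper label and white screw lid, 42 mm diameter over its full height, 45 mm high, about 60 g. Point: its centre, half-way up (22.5 mm above its underside); z axis up through the lid. The jars of a layer stand in a row along the packs' long axis, about 50 mm apart, 8 mm between neighbours; two or three in each layer.
- jar6_mid (a point): Specimen jar of the upper layer of the stack (may be absent): squat round jar, cream body with paper label and white screw lid, 42 mm diameter over its full height, 45 mm high, about 60 g. Point: its centre, half-way up (22.5 mm above its underside); z axis up through the lid. The jars of a layer stand in a row along the packs' long axis, about 50 mm apart, 8 mm between neighbours; two or three in each layer.
- pack1_mid (a point): Cold pack, at the start the lowest, lying on the foam base under the lower jars: flat rigid plastic slab, pale blue-grey, 165 mm (x) by 60 mm (y) by 18 mm thick, about 0.2 kg, no handle: pinch it across its 60 mm width. Point: its centre, half-way up (9 mm above its underside); x along its length, z up.
- pack2_mid (a point): Cold pack, at the start the middle, lying on the lids of the lower jars and carrying the upper jars: flat rigid plastic slab, pale blue-grey, 165 mm (x) by 60 mm (y) by 18 mm thick, about 0.2 kg, no handle: pinch it across its 60 mm width. Point: its centre, half-way up (9 mm above its underside); x along its length, z up.
- pack3_mid (a point): Cold pack, at the start the top, lying on the lids of the upper jars and carrying the logger: flat rigid plastic slab, pale blue-grey, 165 mm (x) by 60 mm (y) by 18 mm thick, about 0.2 kg, no handle: pinch it across its 60 mm width. Point: its centre, half-way up (9 mm above its underside); x along its length, z up.
- logger_mid (a point): Temperature logger, lying on the top cold pack: grey plastic box with small display upward, 86 mm (x) by 40 mm (y) by 22 mm high, about 80 g. Point: its centre, half-way up; x along its length, z up.
- reader_top (a point): Reader pad for the logger, fixed to the bench: flat black plate 120 mm (x) by 70 mm (y) by 14 mm high with a grey field in the middle of its top. Point: centre of its top face, 14 mm above the bench; x along its length. The logger lies lengthwise on it.
- foam_top (a point): White foam base that carries the stack, fixed: slab 220 mm (x) by 130 mm (y), 20 mm thick, with a raised step 185 by 96 mm, 12 mm high, in the middle. Point: centre of the step's top, 32 mm above the bench. The stack from below: pack 18 mm, jars 45 mm, pack 18 mm, jars 45 mm, pack 18 mm, logger; its rows lie along x.
- sample_tray: Loose shallow stainless sample tray, to the left or right of the foam base: 220 mm (x) by 180 mm (y) outside, floor 4 mm thick, rim 4 mm thick and 14 mm above the bench, about 0.6 kg. Origin: centre of its underside; x along its long side.
- wire_rack: Loose stainless wire draining rack, on the other side of the foam base: flat top 210 mm (x) by 130 mm (y), 20 mm above the bench, on four rubber feet, no rim, about 0.6 kg. Origin: under its centre, at bench height; x along its long side.
- dropper: Bystander: small amber dropper bottle, 32 mm diameter, 75 mm high. Origin: centre of its underside.
- beaker: Bystander: small clear beaker, 48 mm diameter, 58 mm high. Origin: centre of its underside.
- spatula: Bystander: steel spatula, 160 mm long, lying flat on the bench at the left. Origin: under its middle.

How it is judged:
On the way, in this order (a step that is already met when the one before it is completed fails the run):
1. the logger lies flat and lengthwise on the reader pad (horizontal distance between logger_mid and reader_top below 0.015 m and angle between the x axis of logger_mid and the x axis of reader_top, either way round below 0.2 rad and z of logger_mid in the frame of reader_top between 0.006 and 0.016 m and angle between logger_mid's own z axis and vertical below 0.1 rad and linear speed of logger below 0.03 m/s), for 0.2 s.
2. the top cold pack lies flat on the wire rack (x of pack3_mid in the frame of wire_rack between -0.05 and 0.05 m and y of pack3_mid in the frame of wire_rack between -0.045 and 0.045 m and z of pack3_mid in the frame of wire_rack between 0.024 and 0.036 m and angle between pack3_mid's own z axis and vertical below 0.1 rad and linear speed of pack3 below 0.03 m/s), for 0.2 s.
3. the middle cold pack lies squarely on it (x of pack2_mid in the frame of wire_rack between -0.05 and 0.05 m and y of pack2_mid in the frame of wire_rack between -0.045 and 0.045 m and z of pack2_mid in the frame of wire_rack between 0.042 and 0.054 m and angle between pack2_mid's own z axis and vertical below 0.1 rad and linear speed of pack2 below 0.03 m/s and horizontal distance between pack2_mid and pack3_mid below 0.015 m and angle between the x axis of pack2_mid and the x axis of pack3_mid, either way round below 0.2 rad), for 0.2 s.
4. the lowest cold pack lies squarely on the pile (x of pack1_mid in the frame of wire_rack between -0.05 and 0.05 m and y of pack1_mid in the frame of wire_rack between -0.045 and 0.045 m and z of pack1_mid in the frame of wire_rack between 0.06 and 0.072 m and angle between pack1_mid's own z axis and vertical below 0.1 rad and linear speed of pack1 below 0.03 m/s and horizontal distance between pack1_mid and pack2_mid below 0.015 m and angle between the x axis of pack1_mid and the x axis of pack2_mid, either way round below 0.2 rad), for 0.2 s.
At the end, for the whole second after the job is handed in: Logger face up on the reader pad, within 15 mm and 0.2 rad of its middle and length. Cold packs flat in one pile near the rack's middle (within 45 mm), first off lowest, each within 15 mm and 0.2 rad of the one below. Every jar upright on the tray's floor, inside the rim. All at rest (all of step 1 and all of step 2 and all of step 3 and all of step 4 and x of jar1_mid in the frame of sample_tray between -0.09 and 0.09 m and y of jar1_mid in the frame of sample_tray between -0.07 and 0.07 m and z of jar1_mid in the frame of sample_tray between 0.022 and 0.032 m and angle between each of jar1_mid, jar2_mid, jar3_mid, jar4_mid, jar5_mid, jar6_mid's own z axis and vertical below 0.12 rad and linear speed of each of jar1, jar2, jar3, jar4, jar5, jar6 below 0.03 m/s and x of jar2_mid in the frame of sample_tray between -0.09 and 0.09 m and y of jar2_mid in the frame of sample_tray between -0.07 and 0.07 m and z of jar2_mid in the frame of sample_tray between 0.022 and 0.032 m and x of jar3_mid in the frame of sample_tray between -0.09 and 0.09 m and y of jar3_mid in the frame of sample_tray between -0.07 and 0.07 m and z of jar3_mid in the frame of sample_tray between 0.022 and 0.032 m and x of jar4_mid in the frame of sample_tray between -0.09 and 0.09 m and y of jar4_mid in the frame of sample_tray between -0.07 and 0.07 m and z of jar4_mid in the frame of sample_tray between 0.022 and 0.032 m and x of jar5_mid in the frame of sample_tray between -0.09 and 0.09 m and y of jar5_mid in the frame of sample_tray between -0.07 and 0.07 m and z of jar5_mid in the frame of sample_tray between 0.022 and 0.032 m and x of jar6_mid in the frame of sample_tray between -0.09 and 0.09 m and y of jar6_mid in the frame of sample_tray between -0.07 and 0.07 m and z of jar6_mid in the frame of sample_tray between 0.022 and 0.032 m); the robot touches nothing.
It fails at once if a specimen jar tips over (angle between any of jar1_mid, jar2_mid, jar3_mid, jar4_mid, jar5_mid, jar6_mid's own z axis and vertical above 0.7 rad).
It fails at once if another thing on the bench is pushed away (distance of any of dropper, beaker, spatula from where it was at the start of the episode above 0.03 m).
Of jar1, jar2, jar3 only 2 to 3 are there at a start; the rules pass over those that are not, and their reading is None.
Of jar4, jar5, jar6 only 2 to 3 are there at a start; the rules pass over those that are not, and their reading is None.
At some moment in a run one of sample_tray, wire_rack may be knocked a few centimetres aside while the robot is not near it.
It also fails if it takes over 210 s, if anything falls off the work surface, if the arm or the gripper's body presses on something with over 40 N, if the wrist force passes 120 N, or if a joint passes its speed limit or range.

## Working session

There is one attempt and no reset: what is moved stays moved. The work goes in short steps, Python scripts to look and compute and a shell command to move; the robot and the scene stay as the last step left them, time stands still between calls to the robot, and variables do not carry over. Pictures are saved under pics/ and viewed, and the job is handed in when it is done.

```bash
ls; mkdir -p pics; python3 - <<'E'
from workcell import manip
import cv2
print(manip.pinch_z, manip.get_obs())
for n in ("scene","top","wrist"):
    print(n, manip.calibration(n))
    cv2.imwrite(f"pics/{n}0.png", manip.camera(n))
E
```

```text
pics
0.0187 {'clock': 0.0, 'joint_pos': array([-1.24662552,  0.3328644 , -0.06468258,  1.46095863,  0.02159121,
        1.34988963, -0.08848776]), 'joint_velocities': array([-1.14104177e-04, -1.21066271e-04,  2.32076420e-04, -4.95873697e-05,
       -5.01574315e-04, -9.06153531e-05, -7.73131968e-04]), 'tau': array([ 6.85397117e-04, -6.25456309e+01,  4.92303923e-02, -3.91597402e+01,
        1.61922601e-02,  1.01489489e-02,  6.10409029e-05]), 'position': array([0.21229738, 0.58743515, 0.23051228]), 'ee_rot': array([ 1.72510452e-01,  9.85007430e-01, -7.06608742e-04, -9.13806712e-05]), 'ft_force': array([ 0.30070452, -0.19413376,  0.34733035]), 'torque': array([-0.02614292,  0.02297512,  0.00482235]), 'grip_width': 0.9979435392718565}
scene {'fx': 408.1589189722803, 'fy': 408.1589189722803, 'cx': 276.4612284614138, 'cy': 216.10995230383173, 'view': array([[-0.85031993,  0.52624974,  0.00414977,  0.46414859],
       [-0.39301367, -0.64024033,  0.66002468,  0.22464217],
       [ 0.34999467,  0.55960122,  0.75123246, -1.42320685],
       [ 0.        ,  0.        ,  0.        ,  1.        ]])}
top {'fx': 385.8182316421364, 'fy': 385.8182316421364, 'cx': 281.4060001854764, 'cy': 207.2332575491072, 'view': array([[-0.01347071, -0.99986488, -0.00942099,  0.11917413],
       [ 0.99337152, -0.01445769,  0.1140351 , -0.61116424],
       [-0.1141559 , -0.00782241,  0.99343205, -1.21089379],
       [ 0.        ,  0.        ,  0.        ,  1.        ]])}
wrist {'fx': 324.74804389573285, 'fy': 324.74804389573285, 'cx': 277.8924369706314, 'cy': 207.59179194427938, 'tool_from_camera': array([[-2.37419330e-04,  9.64421185e-01,  2.64370426e-01,
         6.67091595e-02],
       [ 9.99999799e-01,  7.37009222e-05,  6.29195005e-04,
        -9.55546342e-04],
       [ 5.87324648e-04,  2.64370523e-01, -9.64421009e-01,
        -1.42720942e-01],
       [ 0.00000000e+00,  0.00000000e+00,  0.00000000e+00,
         1.00000000e+00]])}
```

View pics/scene0.png

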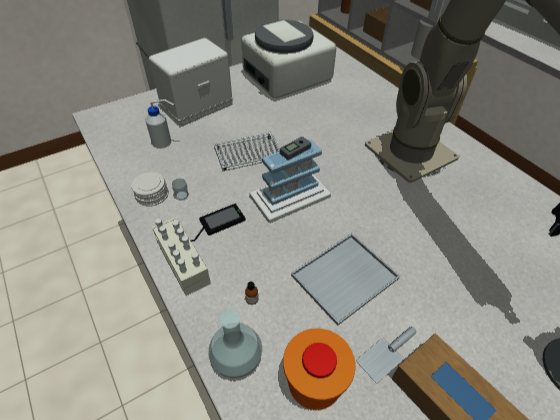

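View pics/top0.png

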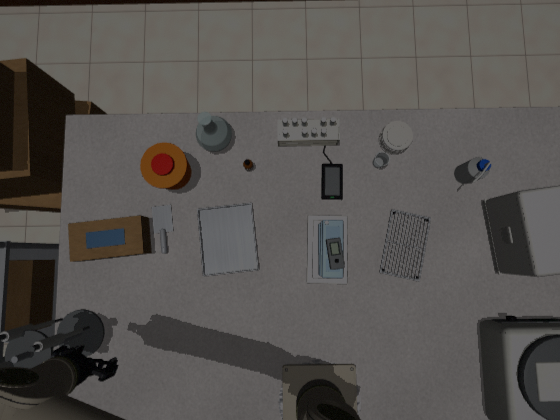

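View pics/wrist0.png

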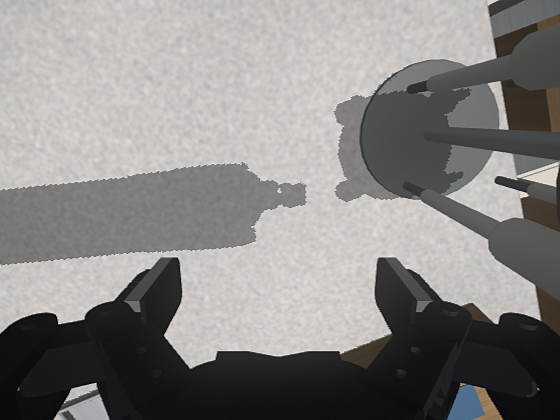

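```bash
cat > h.py <<'E'
from workcell import manip
import numpy as np, cv2
from scipy.spatial.transform import Rotation as R
def wpose():
    o=manip.get_obs(); M=np.eye(4); M[:3,:3]=R.from_quat(o['ee_rot']).as_matrix(); M[:3,3]=o['position']; return M
def cam(n,M=None):
    c=manip.calibration(n)
    K=(c['fx'],c['fy'],c['cx'],c['cy'])
    if n=='wrist':
        V=np.linalg.inv((wpose() if M is None else M)@c['tool_from_camera'])
    else: V=c['view']
    return K,V
def px(n,P,M=None):
    K,V=cam(n,M); P=np.atleast_2d(P); q=P@V[:3,:3].T+V[:3,3]
    return np.c_[K[2]+K[0]*q[:,0]/-q[:,2], K[3]+K[1]*(-q[:,1])/-q[:,2]]
def w(n,uv,z,M=None):
    K,V=cam(n,M); uv=np.atleast_2d(np.array(uv,float)); 
    d=np.c_[(uv[:,0]-K[2])/K[0],-(uv[:,1]-K[3])/K[1],-np.ones(len(uv))]
    C=np.linalg.inv(V); d=d@C[:3,:3].T; o=C[:3,3]
    return o+d*((z-o[2])/d[:,2])[:,None]
def crop(img,x0,y0,x1,y1,s,name):
    im=cv2.resize(img[y0:y1,x0:x1],None,fx=s,fy=s,interpolation=cv2.INTER_CUBIC)
    cv2.imwrite('pics/'+name,im)
def to(x,y,z,yaw):
    """yaw = direction of tool y (jaw) in world, mod pi, tool down. prints tool-frame shift/turn"""
    M=wpose(); best=None
    for k in (0,1):
        a=yaw+k*np.pi
        Y=np.array([np.cos(a),np.sin(a),0]);Z=np.array([0,0,-1.]);X=np.cross(Y,Z)
        T=np.c_[X,Y,Z]; rv=R.from_matrix(M[:3,:3].T@T).as_rotvec()
        if best is None or np.linalg.norm(rv)<np.linalg.norm(best): best=rv
    s=M[:3,:3].T@(np.array([x,y,z])-M[:3,3])
    print('shift',s.round(4),'turn',best.round(4))
def st():
    o=manip.get_obs(); M=wpose()
    print('t',round(o['clock'],2),'p',o['position'].round(4),'yawY',round(np.arctan2(M[1,1],M[0,1]),4),'tilt',M[:3,2].round(3),'F',o['ft_force'].round(1),'g',round(o['grip_width']*85.4,1),'q',o['joint_pos'].round(2))
E
python3 - <<'E'
from h import *
st(); M=wpose(); print(M.round(3))
i=manip.camera('top')
crop(i,290,150,450,300,5,'top_a.png')
crop(i,140,140,280,290,4,'top_b.png')
i=manip.camera('scene')
crop(i,210,120,350,240,5,'sc_a.png')
E
```

```text
t 0.15 p [0.2124 0.5875 0.2307] yawY 1.224 tilt [-0.    -0.001 -1.   ] F [ 0.2  0.5 -0.3] g 85.6 q [-1.25  0.33 -0.06  1.46  0.02  1.35 -0.09]
[[-0.94   0.34  -0.     0.212]
 [ 0.34   0.94  -0.001  0.588]
 [ 0.    -0.001 -1.     0.231]
 [ 0.     0.     0.     1.   ]]
```

View pics/top_a.png

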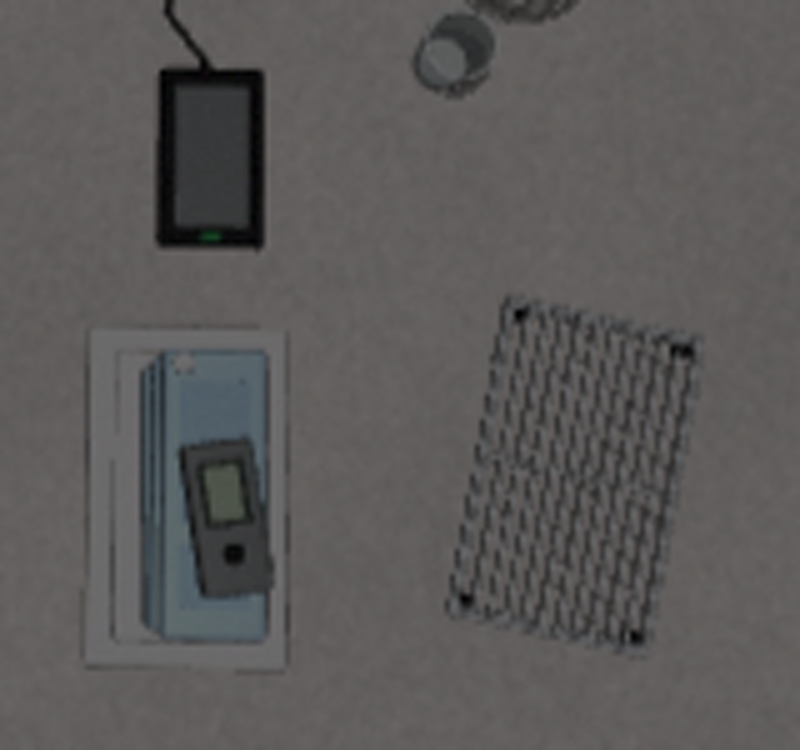

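View pics/top_b.png

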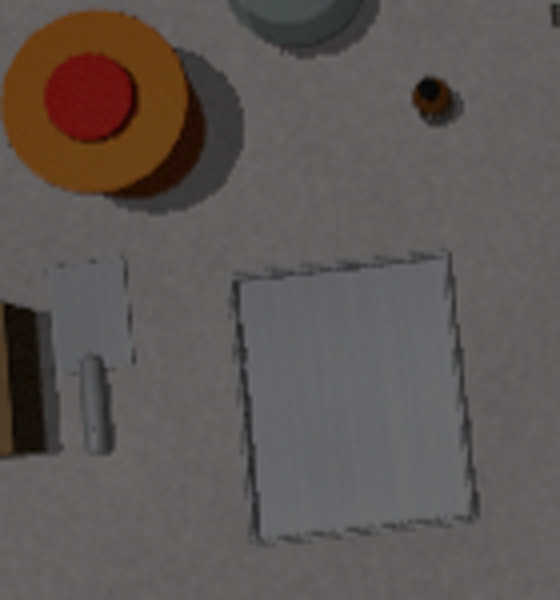

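View pics/sc_a.png

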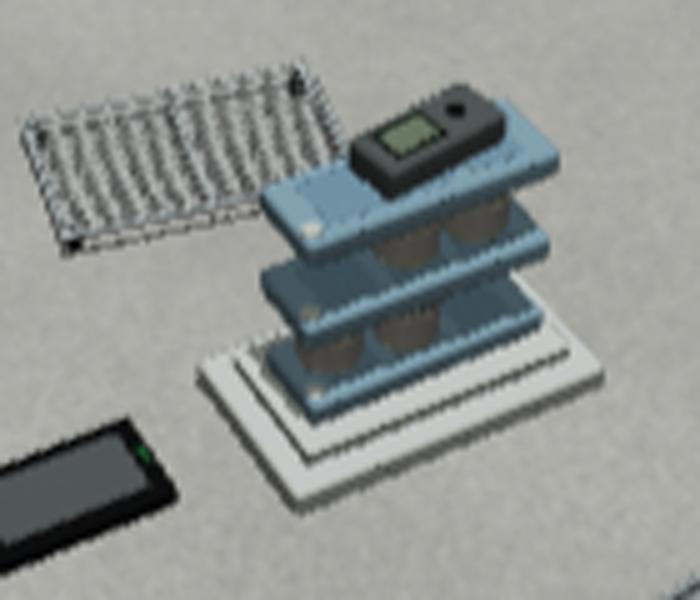

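```bash
python3 - <<'E'
from h import *
def quad(name,pts,s,ox,oy,z):
    p=np.array(pts)/s+[ox,oy]; W=w('top',p,z)[:,:2]; c=W.mean(0)
    d=(W[0]+W[1]-W[2]-W[3])/2; e=(W[1]+W[2]-W[0]-W[3])/2
    print(name,c.round(4),'len',np.hypot(*d).round(4),'ang',np.arctan2(d[1],d[0]).round(3),'wid',np.hypot(*e).round(4),'perp',(np.arctan2(e[1],e[0])+np.pi/2).round(3))
quad('logger',[(180,448),(248,440),(272,588),(203,598)],5,290,150,.198)
quad('reader',[(160,70),(264,72),(262,247),(157,245)],5,290,150,.014)
quad('pack3',[(160,350),(267,350),(267,640),(160,640)],5,290,150,.176)
quad('foam',[(92,330),(286,330),(288,671),(85,667)],5,290,150,.02)
quad('rack',[(505,297),(703,342),(645,652),(447,612)],5,290,150,.02)
quad('tray',[(235,278),(448,254),(476,518),(258,541)],4,140,140,.014)
print('dropper',w('top',[140+430/4,140+90/4],.075),'beaker',w('top',[(290+455/5,150+55/5)],.03), 'spat', w('top',[140+95/4,140+360/4],.0))
print(np.linalg.inv(cam('top')[1])[:3,3])
st(); to(0.45,0.2,0.42,np.pi/2)
E
```

```text
logger [ 0.4628 -0.0375] len 0.0826 ang 0.128 wid 0.0382 perp 0.116
reader [ 0.6981 -0.0582] len 0.1175 ang -0.043 wid 0.069 perp -0.035
pack3 [ 0.4764 -0.0338] len 0.163 ang -0.029 wid 0.0604 perp -0.014
foam [ 0.4749 -0.0363] len 0.2175 ang -0.035 wid 0.1279 perp -0.023
rack [ 0.4866 -0.2863] len 0.2055 ang -0.232 wid 0.1293 perp -0.227
tray [0.5131 0.2845] len 0.2155 ang 0.099 wid 0.1766 perp 0.095
dropper [[0.75263673 0.21592365 0.075     ]] beaker [[ 0.76137702 -0.21827305  0.03      ]] spat [[0.54666894 0.50136888 0.        ]]
[0.47048784 0.10084989 1.27375762]
t 0.25 p [0.2124 0.5877 0.231 ] yawY 1.224 tilt [-0.    -0.001 -1.   ] F [-0.2  0.  -0.2] g 85.6 q [-1.25  0.33 -0.06  1.46  0.02  1.35 -0.09]
shift [-0.3552 -0.2839 -0.1889] turn [-6.000e-04 -1.000e-04 -3.468e-01]
```

```bash
python3 -m handwheel '[[[0,0,-0.06,0,0,0,0.0854],[0,0,-0.12,0,0,0,0.0854],[-0.06,-0.06,-0.17,0,0,-0.1,0.0854],[-0.11,-0.11,-0.19,0,0,-0.2,0.0854],[-0.16,-0.16,-0.19,0,0,-0.3,0.0854],[-0.2,-0.2,-0.19,0,0,-0.347,0.0854],[-0.25,-0.25,-0.19,0,0,-0.347,0.0854],[-0.3,-0.28,-0.19,0,0,-0.347,0.0854]]]' 40
python3 - <<'E'
from h import *
st(); to(0.463,-0.0375,0.34,1.69)
E
```

```text
clock: 1.25
position: [0.3733, 0.2622, 0.4211]
ee_rot: [-0.0, 1.0, 0.001, 0.0]
ft_force: [0.9, -0.6, 0.6]
grip_width: 0.996
t 1.25 p [0.3733 0.2622 0.4211] yawY 1.5713 tilt [ 0.001  0.001 -1.   ] F [ 0.9 -0.6  0.6] g 85.0 q [-0.89 -0.08  0.16  1.53  0.01  1.69  0.85]
shift [-0.0895 -0.2999  0.0808] turn [ 0.0011  0.0007 -0.1187]
```

```bash
python3 -m handwheel '[[[-0.02,-0.06,0,0,0,0,0.0854],[-0.04,-0.12,0,0,0,-0.119,0.0854],[-0.06,-0.18,0.02,0,0,-0.119,0.0854],[-0.08,-0.24,0.05,0,0,-0.119,0.0854],[-0.0895,-0.3,0.08,0,0,-0.119,0.0854],[-0.0895,-0.3,0.08,0,0,-0.119,0.0854],[-0.0895,-0.3,0.08,0,0,-0.119,0.0854]]]'
python3 - <<'E'
from h import *
st(); cv2.imwrite('pics/w1.png',manip.camera('wrist'))
E
```

```text
clock: 2.12
position: [0.4621, -0.0368, 0.3403]
ee_rot: [-0.058, 0.998, 0.0, -0.0]
ft_force: [0.7, 0.8, 1.1]
grip_width: 1.001
t 2.12 p [ 0.4621 -0.0368  0.3403] yawY 1.6874 tilt [-0.001  0.    -1.   ] F [0.7 0.8 1.1] g 85.5 q [-0.62 -0.11  0.56  1.7   0.06  1.53  1.62]
```

View pics/w1.png

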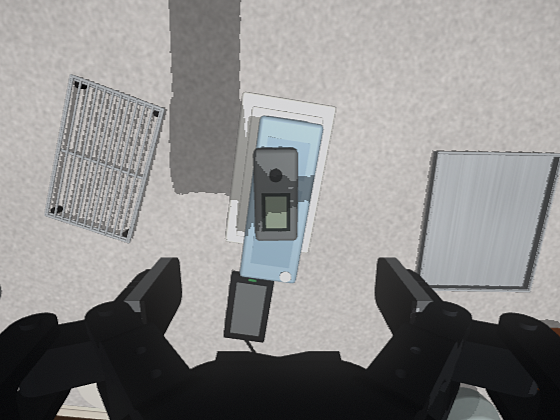

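```bash
python3 - <<'E'
from h import *
crop(cv2.imread('pics/w1.png'),200,90,350,350,2.3,'w1c.png')
i=cv2.imread('pics/w1.png'); crop(i,30,60,200,260,3,'w1r.png')
E
```

```text
(no output)
```

View pics/w1c.png

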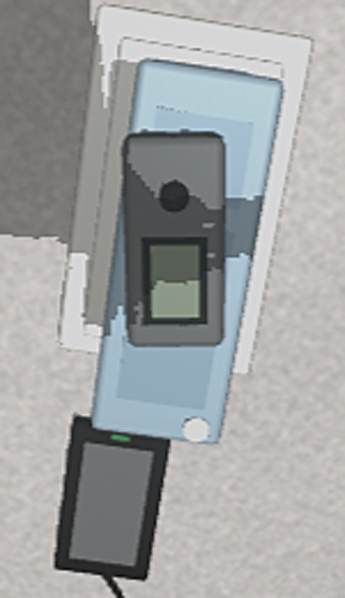

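View pics/w1r.png

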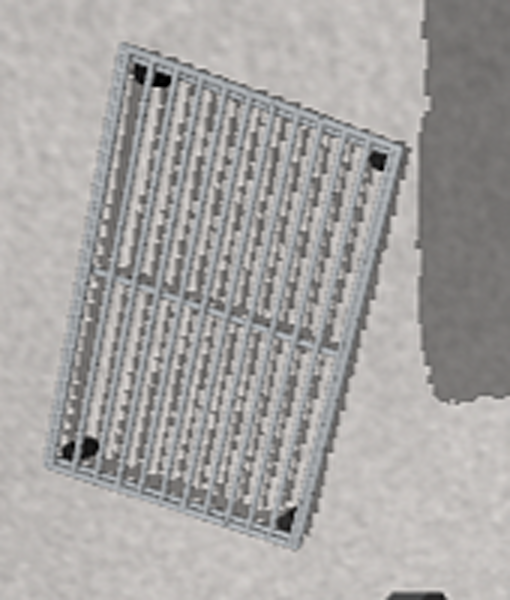

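```bash
cat >> h.py <<'E'
def quad(name,n,pts,s,ox,oy,z,M=None):
    p=np.array(pts)/s+[ox,oy]; W=w(n,p,z,M)[:,:2]; c=W.mean(0)
    d=(W[0]+W[1]-W[2]-W[3])/2; e=(W[1]+W[2]-W[0]-W[3])/2
    m=lambda a:(a+np.pi/2)%np.pi-np.pi/2
    print(name,c.round(4),'len',np.hypot(*d).round(4),'ang',m(np.arctan2(d[1],d[0])).round(3),'wid',np.hypot(*e).round(4),'perp',m(np.arctan2(e[1],e[0])+np.pi/2).round(3))
E
python3 - <<'E'
from h import *
quad('logger','wrist',[(126,133),(222,133),(222,345),(129,345)],2.3,200,90,.198)
quad('pack3','wrist',[(139,60),(284,80),(218,443),(95,428)],2.3,200,90,.176)
quad('reader','wrist',[(75,415),(170,437),(148,580),(54,567)],2.3,200,90,.014)
quad('rack','wrist',[(122,45),(405,147),(298,545),(48,465)],3,30,60,.02)
quad('tray','wrist',[(434,152),(560,153),(528,291),(416,286)],1,0,0,.014)
st()
E
```

```text
logger [ 0.4626 -0.0381] len 0.0853 ang 0.124 wid 0.0371 perp 0.119
pack3 [ 0.4768 -0.0333] len 0.1621 ang -0.025 wid 0.0573 perp -0.014
reader [ 0.6989 -0.0567] len 0.1203 ang -0.033 wid 0.0684 perp -0.086
rack [ 0.4876 -0.2856] len 0.2065 ang -0.231 wid 0.1277 perp -0.224
tray [0.5128 0.285 ] len 0.2168 ang 0.112 wid 0.1812 perp 0.09
t 2.17 p [ 0.4624 -0.0353  0.3408] yawY 1.6896 tilt [-0.  0. -1.] F [0.2 0.7 0.7] g 85.6 q [-0.63 -0.11  0.56  1.7   0.06  1.53  1.62]
```

```bash
python3 - <<'E'
from h import *
to(0.4627,-0.038,0.178,1.692)
E
```

```text
shift [-0.     -0.0028  0.1628] turn [ 0.0004 -0.     -0.0024]
```

```bash
python3 -m handwheel '[[[0,0,0.05,0,0,0,0.08],[0,0,0.1,0,0,0,0.075],[0,0,0.12,0,0,0,0.07],[0,0,0.12,0,0,0,0.07],[0,0,0.12,0,0,0,0.07]]]' 30
python3 - <<'E'
from h import *
st();to(0.4627,-0.038,0.178,1.692)
i=manip.camera('wrist'); cv2.imwrite('pics/w2.png',i)
E
```

```text
clock: 2.8
position: [0.4632, -0.0349, 0.2221]
ee_rot: [-0.06, 0.998, 0.0, 0.001]
ft_force: [-0.6, 0.6, 0.3]
grip_width: 0.824
t 2.8 p [ 0.4632 -0.0349  0.2221] yawY 1.6913 tilt [ 0.002  0.    -1.   ] F [-0.6  0.6  0.3] g 70.4 q [-0.62 -0.05  0.58  1.91  0.03  1.28  1.65]
shift [ 0.001  -0.0031  0.0441] turn [ 0.0002  0.0019 -0.0007]
```

View pics/w2.png

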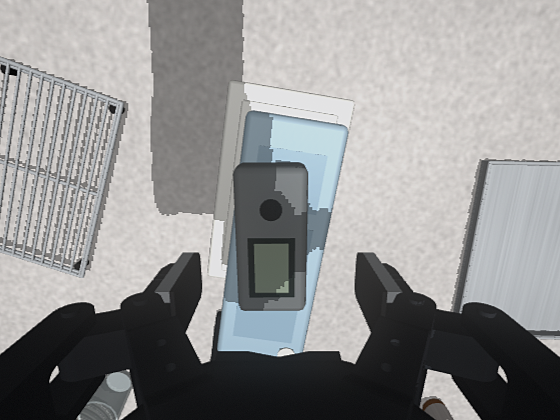

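```bash
python3 -m handwheel '[[[0.001,-0.003,0.02,0,0,0,0.07],[0.001,-0.003,0.044,0,0,0,0.07],[0.001,-0.003,0.044,0,0,0,0.07],[0.001,-0.003,0.044,0,0,0,0.045],[0.001,-0.003,0.044,0,0,0,0.03],[0.001,-0.003,0.044,0,0,0,0.03],[0.001,-0.003,0.044,0,0,0,0.03],[0.001,-0.003,0.044,0,0,0,0.03]]]' 30
python3 - <<'E'
from h import *
st()
E
```

```text
clock: 3.85
position: [0.4627, -0.0387, 0.1781]
ee_rot: [-0.06, 0.998, 0.0, 0.001]
ft_force: [-1.4, -0.5, 7.1]
grip_width: 0.465
t 3.85 p [ 0.4627 -0.0387  0.1781] yawY 1.6901 tilt [ 0.002  0.001 -1.   ] F [-1.4 -0.5  7.1] g 39.7 q [-0.61 -0.01  0.6   1.97  0.01  1.18  1.68]
```

```bash
python3 -m handwheel '[[[0,0,-0.02,0,0,0,0.03],[0,0,-0.07,0,0,0,0.03],[0,0,-0.07,0,0,0,0.03],[0,0,-0.07,0,0,0,0.03]]]' 30
python3 - <<'E'
from h import *
st();to(0.6985,-0.0575,0.10,1.536)
cv2.imwrite('pics/w3.png',manip.camera('wrist'))
cv2.imwrite('pics/s3.png',cv2.resize(manip.camera('scene')[100:260,190:370],None,fx=4,fy=4))
E
```

```text
clock: 4.35
position: [0.4618, -0.0387, 0.2466]
ee_rot: [-0.06, 0.998, 0.0, 0.0]
ft_force: [0.1, -0.8, -0.5]
grip_width: 0.463
t 4.35 p [ 0.4618 -0.0387  0.2466] yawY 1.6902 tilt [ 0.  0. -1.] F [ 0.1 -0.8 -0.5] g 39.5 q [-0.62 -0.08  0.58  1.87  0.04  1.33  1.64]
shift [-0.2327 -0.047   0.1467] turn [0.0004 0.0004 0.1542]
```

View pics/s3.png

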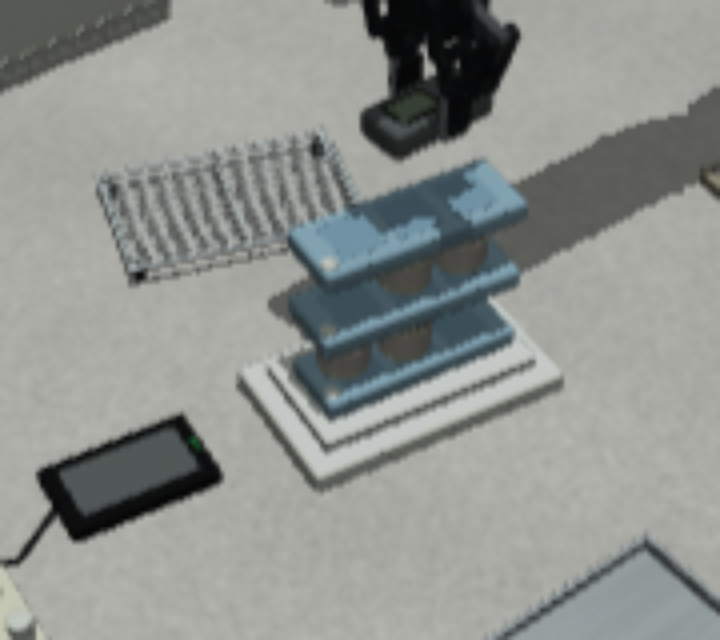

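View pics/w3.png

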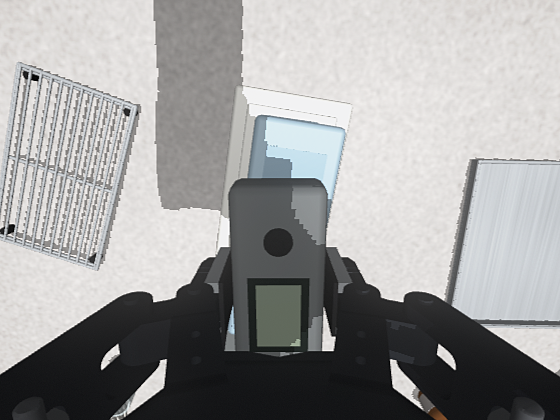

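```bash
python3 -m handwheel '[[[-0.06,-0.01,0,0,0,0.05,0.03],[-0.12,-0.025,0,0,0,0.1,0.03],[-0.18,-0.04,0,0,0,0.154,0.03],[-0.233,-0.047,0,0,0,0.154,0.03],[-0.233,-0.047,0.06,0,0,0.154,0.03],[-0.233,-0.047,0.12,0,0,0.154,0.03],[-0.233,-0.047,0.147,0,0,0.154,0.03],[-0.233,-0.047,0.147,0,0,0.154,0.03]]]'
python3 - <<'E'
from h import *
st();to(0.6985,-0.0575,0.0175,1.536)
cv2.imwrite('pics/w4.png',manip.camera('wrist'))
E
```

```text
clock: 5.45
position: [0.6968, -0.0575, 0.0961]
ee_rot: [0.017, 1.0, -0.0, -0.003]
ft_force: [-0.1, 0.3, 0.1]
grip_width: 0.457
t 5.45 p [ 0.6968 -0.0575  0.0961] yawY 1.5358 tilt [-0.006 -0.    -1.   ] F [-0.1  0.3  0.1] g 39.0 q [-0.39  0.66  0.62  1.41 -0.39  1.2   1.8 ]
shift [-0.0022  0.0001  0.0786] turn [-0.0004 -0.006  -0.0002]
```

View pics/w4.png

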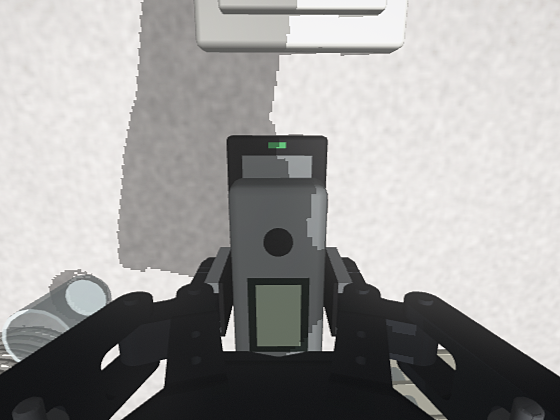

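```bash
python3 -m handwheel '[[[-0.002,0,0.05,0,-0.004,0,0.03],[-0.002,0,0.074,0,-0.004,0,0.03],[-0.002,0,0.074,0,-0.004,0,0.03],[-0.002,0,0.074,0,-0.004,0,0.03]]]'
python3 - <<'E'
from h import *
st();to(0.6985,-0.0575,0.0165,1.536)
E
```

```text
clock: 6.0
position: [0.7019, -0.0581, 0.0277]
ee_rot: [0.017, 1.0, -0.0, 0.003]
ft_force: [0.5, -0.4, 0.3]
grip_width: 0.459
t 6.0 p [ 0.7019 -0.0581  0.0277] yawY 1.5359 tilt [ 0.006 -0.    -1.   ] F [ 0.5 -0.4  0.3] g 39.2 q [-0.37  0.73  0.58  1.45 -0.43  1.08  1.83]
shift [0.0035 0.0005 0.0112] turn [-0.0001  0.0064 -0.0001]
```

```bash
python3 -m handwheel '[[[0.003,0,0.006,0,0.003,0,0.03],[0.003,0,0.0105,0,0.003,0,0.03],[0.003,0,0.0105,0,0.003,0,0.03],[0.003,0,0.0105,0,0.003,0,0.03]]]'
python3 - <<'E'
from h import *
st();to(0.6985,-0.0575,0.0165,1.536)
E
```

```text
clock: 6.5
position: [0.6981, -0.0577, 0.016]
ee_rot: [0.017, 1.0, 0.0, 0.001]
ft_force: [-2.3, 0.3, 6.0]
grip_width: 0.458
t 6.5 p [ 0.6981 -0.0577  0.016 ] yawY 1.536 tilt [ 0.002  0.    -1.   ] F [-2.3  0.3  6. ] g 39.1 q [-0.37  0.74  0.58  1.47 -0.44  1.06  1.83]
shift [-0.0004  0.0002 -0.0005] turn [0.0003 0.0018 0.    ]
```

Contact (6 N). Release and back up.

```bash
python3 -m handwheel '[[[0,0,0,0,0,0,0.06],[0,0,0,0,0,0,0.06],[0,0,0,0,0,0,0.06],[0,0,-0.03,0,0,0,0.06],[0,0,-0.09,0,0,0,0.07],[0,0,-0.15,0,0,0,0.08],[0,0,-0.21,0,0,0,0.08],[0,0,-0.21,0,0,0,0.08]]]'
python3 - <<'E'
from h import *
st();to(0.477,-0.034,0.28,1.546)
i=manip.camera('wrist');cv2.imwrite('pics/w5.png',i)
E
```

```text
clock: 7.5
position: [0.6997, -0.0586, 0.231]
ee_rot: [0.017, 1.0, -0.0, 0.005]
ft_force: [0.0, 0.1, -0.1]
grip_width: 0.938
t 7.5 p [ 0.6997 -0.0586  0.231 ] yawY 1.5358 tilt [ 0.01 -0.   -1.  ] F [ 0.   0.1 -0.1] g 80.1 q [-0.41  0.56  0.67  1.26 -0.34  1.42  1.77]
shift [ 0.2229  0.0168 -0.0512] turn [-0.      0.0099 -0.0102]
```

View pics/w5.png

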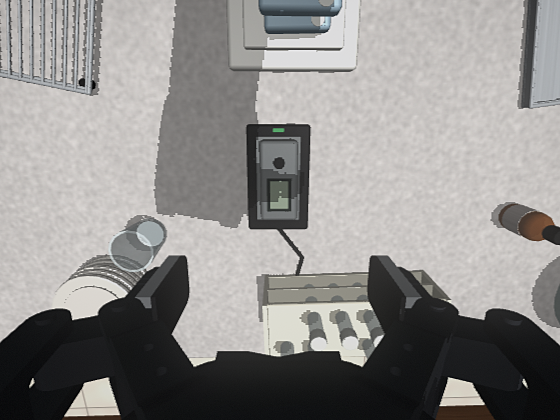

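```bash
python3 -m handwheel '[[[0,0,-0.05,0,0,0,0.0854],[0.06,0,-0.08,0,0.01,0,0.0854],[0.12,0,-0.08,0,0.01,0,0.0854],[0.18,0.016,-0.08,0,0.01,-0.014,0.0854],[0.221,0.017,-0.08,0,0.01,-0.014,0.0854],[0.221,0.017,-0.08,0,0.01,-0.014,0.0854],[0.221,0.017,-0.08,0,0.01,-0.014,0.0854]]]' 40
python3 - <<'E'
from h import *
st();to(0.4766,-0.0335,0.157,1.55)
i=manip.camera('wrist');cv2.imwrite('pics/w6.png',i)
i=manip.camera('top');crop(i,290,150,450,300,5,'t6.png')
E
```

```text
clock: 8.43
position: [0.4774, -0.0327, 0.3044]
ee_rot: [0.01, 1.0, 0.0, -0.005]
ft_force: [-0.5, -0.4, -0.4]
grip_width: 1.0
t 8.43 p [ 0.4774 -0.0327  0.3044] yawY 1.5508 tilt [-0.009  0.    -1.   ] F [-0.5 -0.4 -0.4] g 85.4 q [-0.73 -0.06  0.69  1.74  0.04  1.46  1.5 ]
shift [-0.0006 -0.0009  0.1474] turn [ 0.0001 -0.0094  0.0008]
```

View pics/w6.png

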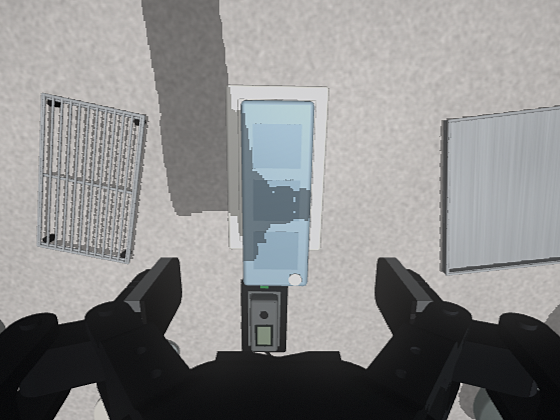

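```bash
python3 - <<'E'
from h import *
quad('pack3','wrist',[(241,101),(313.5,101.5),(307.5,286),(243.5,284.5)],1,0,0,.176)
quad('rack','wrist',[(41,94),(145,116),(130,262),(38,246)],1,0,0,.02)
E
```

```text
pack3 [ 0.477  -0.0357] len 0.1617 ang -0.032 wid 0.0584 perp -0.037
rack [ 0.4868 -0.288 ] len 0.2058 ang -0.227 wid 0.1295 perp -0.218
```

```bash
python3 -m handwheel '[[[0,-0.0017,0.05,0,-0.007,0.006,0.0854],[0,-0.0017,0.1,0,-0.007,0.006,0.0854],[0,-0.0017,0.1,0,-0.007,0.006,0.0854],[0,-0.0017,0.1,0,-0.007,0.006,0.0854]]]' 40
python3 - <<'E'
from h import *
st();to(0.477,-0.0345,0.157,1.545)
i=manip.camera('wrist');cv2.imwrite('pics/w7.png',i)
E
```

```text
clock: 9.02
position: [0.4774, -0.035, 0.2064]
ee_rot: [0.014, 1.0, -0.0, -0.0]
ft_force: [-0.1, 1.0, -0.5]
grip_width: 0.997
t 9.03 p [ 0.4774 -0.035   0.2064] yawY 1.5434 tilt [-0.001 -0.001 -1.   ] F [-0.1  1.  -0.5] g 85.1 q [-0.72 -0.    0.71  1.9   0.    1.25  1.53]
shift [0.0004 0.0005 0.0494] turn [-0.0007 -0.001  -0.0016]
```

View pics/w7.png

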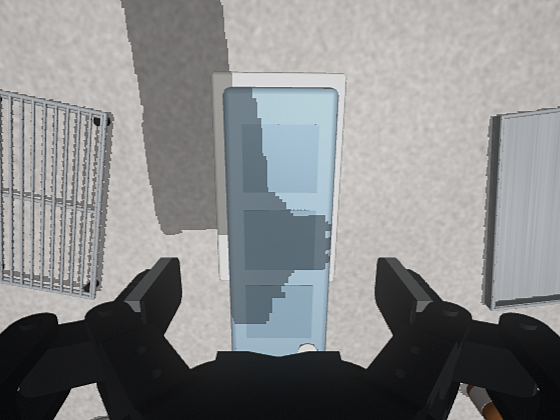

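```bash
python3 -m handwheel '[[[0,0,0.03,0,0,0,0.0854],[0,0,0.049,0,0,0,0.0854],[0,0,0.049,0,0,0,0.0854],[0,0,0.049,0,0,0,0.07],[0,0,0.049,0,0,0,0.05],[0,0,0.049,0,0,0,0.05],[0,0,0.049,0,0,0,0.05],[0,0,0.049,0,0,0,0.05]]]' 40
python3 - <<'E'
from h import *
st()
E
```

```text
clock: 10.07
position: [0.4773, -0.0345, 0.1576]
ee_rot: [0.013, 1.0, 0.001, 0.0]
ft_force: [-1.9, 0.3, 6.8]
grip_width: 0.688
t 10.07 p [ 0.4773 -0.0345  0.1576] yawY 1.5441 tilt [ 0.     0.001 -1.   ] F [-1.9  0.3  6.8] g 58.8 q [-0.71  0.06  0.72  1.96 -0.04  1.14  1.57]
```

```bash
python3 -m handwheel '[[[0,0,-0.01,0,0,0,0.05],[0,0,-0.03,0,0,0,0.05],[0,0,-0.08,0,0,0,0.05],[0,0,-0.11,0,0,0,0.05],[0,0,-0.11,0,0,0,0.05],[0,0,-0.11,0,0,0,0.05]]]' 40
python3 - <<'E'
from h import *
st();to(0.487,-0.287,0.08,np.pi/2-0.228)
i=manip.camera('wrist');cv2.imwrite('pics/w8.png',i)
cv2.imwrite('pics/s8.png',cv2.resize(manip.camera('scene')[70:260,190:390],None,fx=3.5,fy=3.5))
E
```

```text
clock: 10.82
position: [0.476, -0.0347, 0.2654]
ee_rot: [0.013, 1.0, 0.0, -0.001]
ft_force: [0.3, 0.2, -1.6]
grip_width: 0.692
t 10.82 p [ 0.476  -0.0347  0.2654] yawY 1.544 tilt [-0.003  0.    -1.   ] F [ 0.3  0.2 -1.6] g 59.1 q [-0.74 -0.06  0.7   1.81  0.04  1.37  1.5 ]
shift [-0.0182 -0.252   0.1853] turn [-1.000e-04 -2.700e-03  2.012e-01]
```

View pics/w8.png

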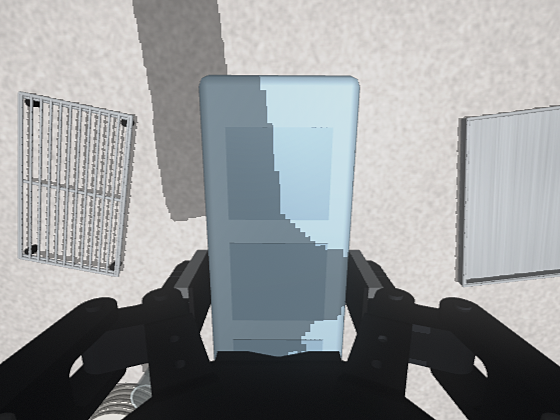

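View pics/s8.png

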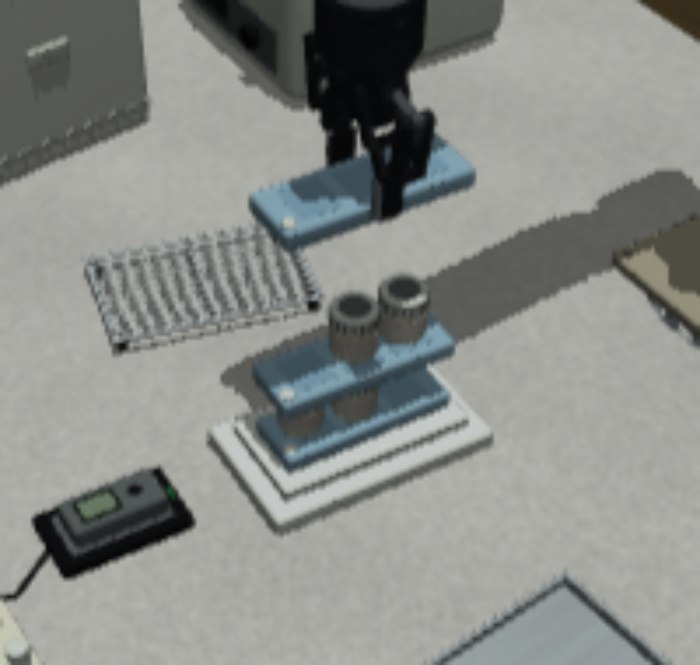

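```bash
python3 -m handwheel '[[[0,-0.06,0,0,0,0.05,0.05],[-0.005,-0.12,0,0,0,0.1,0.05],[-0.01,-0.18,0,0,0,0.15,0.05],[-0.018,-0.24,0,0,0,0.201,0.05],[-0.018,-0.252,0.05,0,0,0.201,0.05],[-0.018,-0.252,0.1,0,0,0.201,0.05],[-0.018,-0.252,0.15,0,0,0.201,0.05],[-0.018,-0.252,0.15,0,0,0.201,0.05]]]' 40
python3 - <<'E'
from h import *
st();to(0.487,-0.287,0.021,np.pi/2-0.228)
i=manip.camera('wrist');cv2.imwrite('pics/w9.png',i)
i=manip.camera('top');crop(i,330,150,470,300,5,'t9.png')
E
```

```text
clock: 11.92
position: [0.4847, -0.2859, 0.1124]
ee_rot: [0.114, 0.993, 0.0, -0.005]
ft_force: [0.2, 0.2, -0.7]
grip_width: 0.695
t 11.93 p [ 0.4847 -0.2859  0.1124] yawY 1.3424 tilt [-0.01   0.002 -1.   ] F [ 0.2  0.2 -0.7] g 59.3 q [-0.29  0.42  0.91  1.8  -0.36  1.11  2.09]
shift [-0.0034 -0.0005  0.0913] turn [-0.0002 -0.0098 -0.0004]
```

View pics/w9.png

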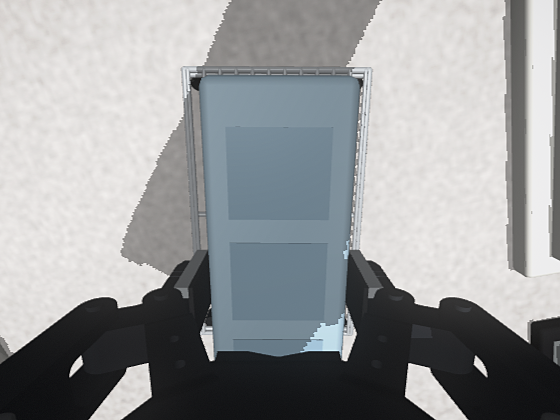

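View pics/t9.png

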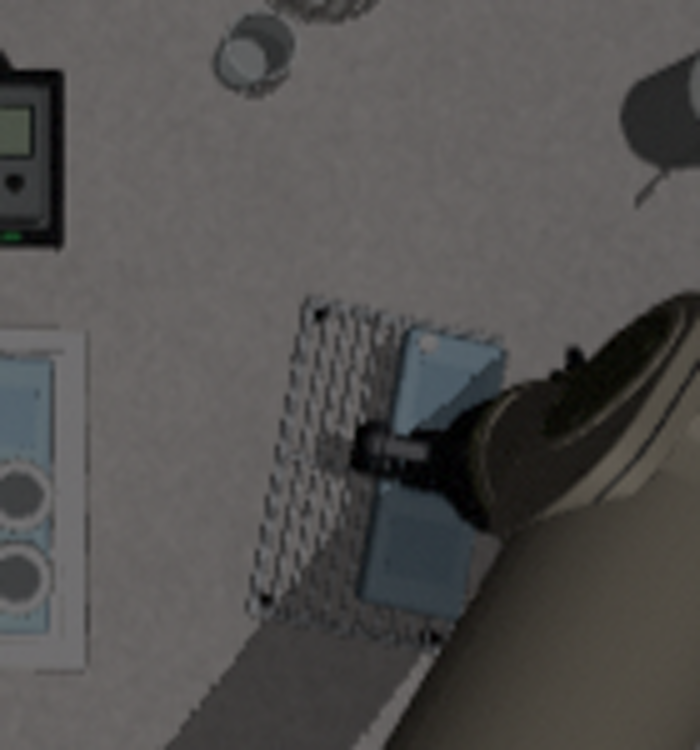

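```bash
python3 -m handwheel '[[[-0.002,0,0.04,0,-0.007,0,0.05],[-0.002,0,0.08,0,-0.007,0,0.05],[-0.002,0,0.084,0,-0.007,0,0.05],[-0.002,0,0.084,0,-0.007,0,0.05],[-0.002,0,0.084,0,-0.007,0,0.05]]]'
python3 - <<'E'
from h import *
st();to(0.487,-0.287,0.021,np.pi/2-0.228)
E
```

```text
clock: 12.65
position: [0.4905, -0.2882, 0.034]
ee_rot: [0.114, 0.994, -0.001, 0.004]
ft_force: [-0.0, 0.1, -2.1]
grip_width: 0.691
t 12.65 p [ 0.4905 -0.2882  0.034 ] yawY 1.3431 tilt [ 0.008 -0.002 -1.   ] F [-0.   0.1 -2.1] g 59.0 q [-0.21  0.52  0.83  1.86 -0.47  0.96  2.16]
shift [0.0038 0.0004 0.013 ] turn [-0.0006  0.0083  0.0003]
```

```bash
python3 -m handwheel '[[[0.002,0,0.006,0,0.005,0,0.05],[0.002,0,0.0115,0,0.005,0,0.05],[0.002,0,0.0115,0,0.005,0,0.05],[0.002,0,0.0115,0,0.005,0,0.05],[0.002,0,0.0115,0,0.005,0,0.05]]]'
python3 - <<'E'
from h import *
st();to(0.487,-0.287,0.021,np.pi/2-0.228)
E
```

```text
clock: 13.28
position: [0.4872, -0.2871, 0.0204]
ee_rot: [0.114, 0.994, -0.0, -0.0]
ft_force: [0.8, -0.6, -2.0]
grip_width: 0.688
t 13.28 p [ 0.4872 -0.2871  0.0204] yawY 1.3429 tilt [-0. -0. -1.] F [ 0.8 -0.6 -2. ] g 58.8 q [-0.2   0.54  0.81  1.86 -0.48  0.94  2.17]
shift [ 0.0003  0.0001 -0.0006] turn [-0.0003  0.      0.0001]
```

```bash
python3 -m handwheel '[[[0,0,0.001,0,0,0,0.05],[0,0,0.001,0,0,0,0.05],[0,0,0.002,0,0,0,0.05],[0,0,0.002,0,0,0,0.05]]]'
```

```text
clock: 13.78
position: [0.4874, -0.2871, 0.0196]
ee_rot: [0.114, 0.994, 0.0, 0.0]
ft_force: [-7.1, 6.1, 17.7]
grip_width: 0.691
```

```bash
python3 -m handwheel '[[[0,0,-0.001,0,0,0,0.05],[0,0,-0.001,0,0,0,0.07],[0,0,-0.001,0,0,0,0.08],[0,0,-0.001,0,0,0,0.0854],[0,0,-0.001,0,0,0,0.0854],[0,0,-0.04,0,0,0,0.0854],[0,0,-0.1,0,0,0,0.0854],[0,0,-0.15,0,0,0,0.0854]]]'
python3 - <<'E'
from h import *
st();to(0.487,-0.287,0.28,np.pi/2-0.228)
E
```

```text
clock: 14.78
position: [0.4872, -0.2872, 0.1703]
ee_rot: [0.114, 0.993, -0.0, 0.0]
ft_force: [-0.2, -0.0, -0.2]
grip_width: 1.004
t 14.78 p [ 0.4872 -0.2872  0.1703] yawY 1.3426 tilt [ 0.    -0.001 -1.   ] F [-0.2 -0.  -0.2] g 85.7 q [-0.33  0.35  0.96  1.74 -0.3   1.21  2.05]
shift [ 2.000e-04  1.000e-04 -1.097e-01] turn [-0.0004  0.0006 -0.0002]
```

Rise to view the pile, then over to the jars.

```bash
python3 -m handwheel '[[[0,0,-0.06,0,0,0,0.0854],[0,0,-0.11,0,0,0,0.0854],[0,0,-0.11,0,0,0,0.0854],[0,0,-0.11,0,0,0,0.0854]]]'
python3 - <<'E'
from h import *
st();to(0.48,-0.037,0.26,1.545)
i=manip.camera('wrist');cv2.imwrite('pics/w10.png',i)
E
```

```text
clock: 15.28
position: [0.4871, -0.2867, 0.2776]
ee_rot: [0.114, 0.994, 0.0, -0.0]
ft_force: [0.0, 0.0, -1.2]
grip_width: 0.999
t 15.28 p [ 0.4871 -0.2867  0.2776] yawY 1.3432 tilt [-0.001  0.    -1.   ] F [ 0.   0.  -1.2] g 85.3 q [-0.38  0.25  1.01  1.59 -0.22  1.41  1.99]
shift [0.0632 0.2417 0.0177] turn [ 2.000e-04 -6.000e-04 -2.018e-01]
```

View pics/w10.png

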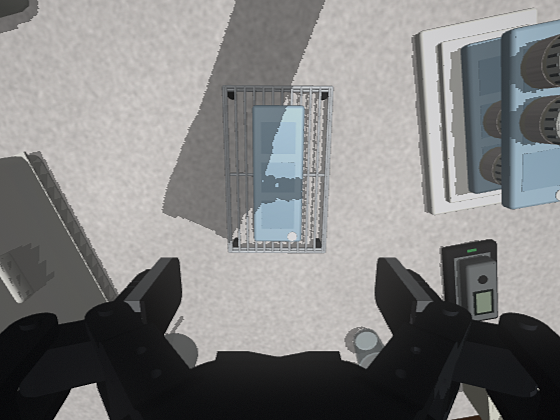

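```bash
python3 - <<'E'
from h import *
quad('p3','wrist',[(252,106),(304,106),(302,242),(254,241)],1,0,0,.038)
quad('rack','wrist',[(223,86),(333,86),(325,252),(228.5,252)],1,0,0,.020)
E
python3 -m handwheel '[[[0.02,0.06,-0.02,0,0,-0.05,0.0854],[0.03,0.12,-0.02,0,0,-0.1,0.0854],[0.045,0.18,-0.02,0,0,-0.15,0.0854],[0.063,0.24,-0.02,0,0,-0.202,0.0854],[0.063,0.2417,-0.02,0,0,-0.202,0.0854],[0.063,0.2417,-0.02,0,0,-0.202,0.0854]]]'
python3 - <<'E'
from h import *
st()
i=manip.camera('wrist');crop(i,140,60,420,300,2.8,'w11.png')
E
```

```text
p3 [ 0.487  -0.2877] len 0.1624 ang -0.228 wid 0.0593 perp -0.239
rack [ 0.4863 -0.2884] len 0.207 ang -0.236 wid 0.1277 perp -0.228
clock: 16.08
position: [0.4801, -0.0375, 0.2974]
ee_rot: [0.013, 1.0, -0.001, -0.001]
ft_force: [0.8, -0.5, 0.4]
grip_width: 0.998
t 16.07 p [ 0.4801 -0.0375  0.2974] yawY 1.5452 tilt [-0.002 -0.001 -1.   ] F [ 0.8 -0.5  0.4] g 85.3 q [-0.84 -0.07  0.8   1.75  0.05  1.44  1.49]
```

View pics/w11.png

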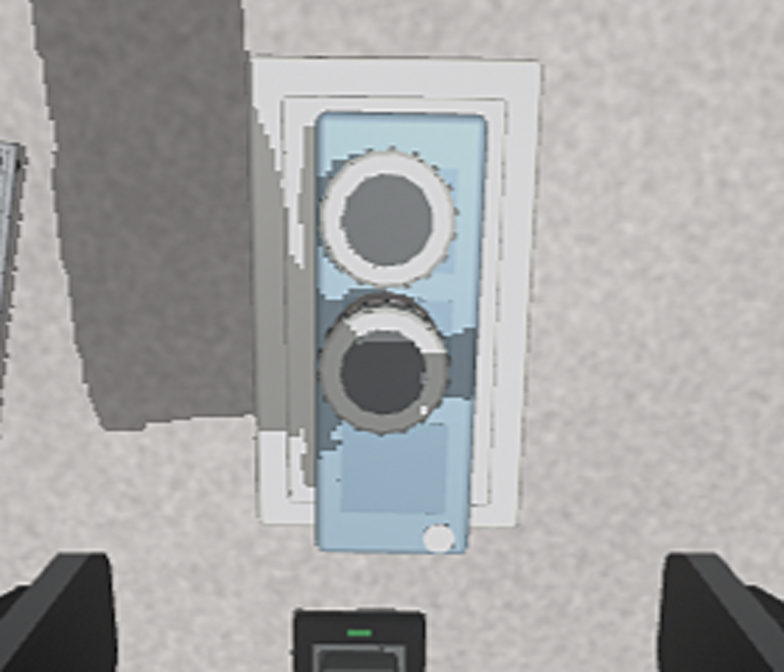

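```bash
python3 - <<'E'
from h import *
print(w('wrist',np.array([(388,219),(384.5,372)])/2.8+[140,60],.158).round(4))
quad('pack2','wrist',[(317,113),(487,116),(467,552),(317,550)],2.8,140,60,.113)
print(w('top',[(319.5,253.5)],.158))
e=w('wrist',np.array([(388,219),(384.5,372)])/2.8+[140,60],.158)
to(e[0][0],e[0][1],0.2,1.545)
E
```

```text
[[ 0.4291 -0.0378  0.158 ]
 [ 0.4767 -0.0402  0.158 ]]
pack2 [ 0.4775 -0.0359] len 0.1617 ang -0.047 wid 0.0583 perp -0.043
[[0.46351709 0.00215534 0.158     ]]
shift [ 0.051  -0.0006  0.0976] turn [-0.001  -0.0011 -0.0017]
```

```bash
python3 -m handwheel '[[[0.03,0,0,0,0,0,0.075],[0.051,-0.0005,0.03,0,0,0,0.07],[0.051,-0.0005,0.09,0,0,0,0.07],[0.051,-0.0005,0.098,0,0,0,0.07],[0.051,-0.0005,0.098,0,0,0,0.07]]]'
python3 - <<'E'
from h import *
st();to(.429,-.0378,.125,1.545)
i=manip.camera('wrist');cv2.imwrite('pics/w12.png',i)
E
```

```text
clock: 16.75
position: [0.4299, -0.0374, 0.2012]
ee_rot: [0.014, 1.0, -0.001, -0.0]
ft_force: [0.3, -0.0, 0.4]
grip_width: 0.822
t 16.75 p [ 0.4299 -0.0374  0.2012] yawY 1.543 tilt [-0.    -0.001 -1.   ] F [ 0.3 -0.   0.4] g 70.2 q [-0.85 -0.17  0.77  2.01  0.13  1.25  1.42]
shift [ 0.0009 -0.0003  0.0762] turn [-0.0011 -0.0002 -0.002 ]
```

View pics/w12.png

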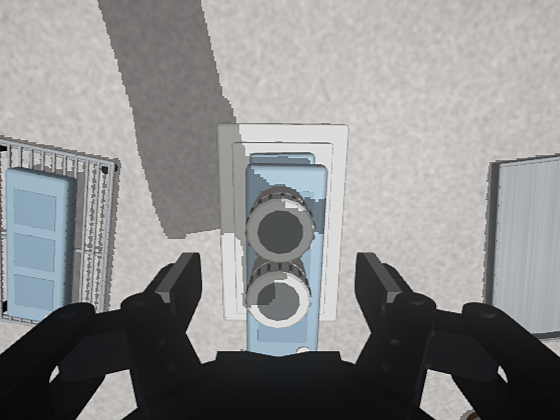

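```bash
python3 - <<'E'
from h import *
print(px('wrist',[(.4291,-.0378,.158),(.4767,-.0402,.158)]))
print(w('wrist',[(281,229),(279,300)],.158))
E
python3 -m handwheel '[[[0,0,0.03,0,0,0,0.07],[0,0,0.06,0,0,0,0.07],[0,0,0.076,0,0,0,0.07],[0,0,0.076,0,0,0,0.07],[0,0,0.076,0,0,0,0.05],[0,0,0.076,0,0,0,0.03],[0,0,0.076,0,0,0,0.03],[0,0,0.076,0,0,0,0.03]]]' 25
```

```text
[[278.57405395 230.51878672]
 [276.84972021 300.19590361]]
[[ 0.42816558 -0.03630239  0.158     ]
 [ 0.47659484 -0.03880661  0.158     ]]
clock: 17.8
position: [0.4302, -0.0365, 0.1253]
ee_rot: [0.013, 1.0, 0.0, 0.001]
ft_force: [-1.8, -0.4, 6.5]
grip_width: 0.482
```

```bash
python3 -m handwheel '[[[0,0,0,0,0,0,0.03],[0,0,-0.01,0,0,0,0.03],[0,0,-0.06,0,0,0,0.03],[0,0,-0.11,0,0,0,0.03],[0,0,-0.13,0,0,0,0.03],[0,0,-0.13,0,0,0,0.03],[0,0,-0.13,0,0,0,0.03]]]' 30
python3 - <<'E'
from h import *
st()
i=manip.camera('wrist');cv2.imwrite('pics/w13.png',i)
i=manip.camera('top');crop(i,180,180,350,300,4.5,'t13.png')
t=np.array([.513,.2848]);a=.1
Rm=np.array([[np.cos(a),-np.sin(a)],[np.sin(a),np.cos(a)]])
for p in [(.07,.035),(.023,-.035),(-.023,.035),(-.07,-.035)]: print(p,(t+Rm@p).round(4))
p=t+Rm@(.07,.035); to(*p,.15,np.pi/2+a)
E
```

```text
clock: 18.68
position: [0.429, -0.0366, 0.2535]
ee_rot: [0.013, 1.0, -0.0, -0.0]
ft_force: [-0.1, -0.1, -0.1]
grip_width: 0.481
t 18.68 p [ 0.429  -0.0366  0.2535] yawY 1.5449 tilt [-0.001 -0.    -1.   ] F [-0.1 -0.1 -0.1] g 41.1 q [-0.87 -0.22  0.75  1.93  0.16  1.38  1.38]
(0.07, 0.035) [0.5792 0.3266]
(0.023, -0.035) [0.5394 0.2523]
(-0.023, 0.035) [0.4866 0.3173]
(-0.07, -0.035) [0.4468 0.243 ]
shift [-0.141   0.3671  0.1027] turn [-0.0009 -0.0017 -0.1259]
```

View pics/w13.png

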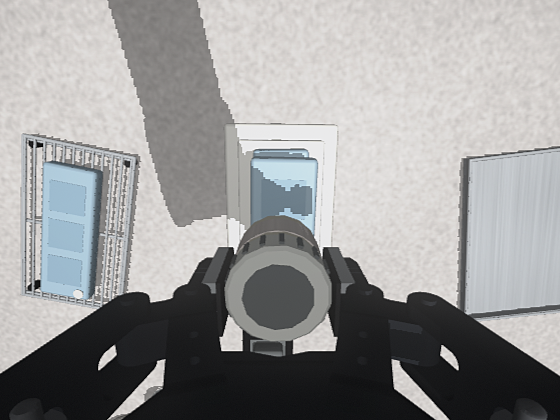

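View pics/t13.png

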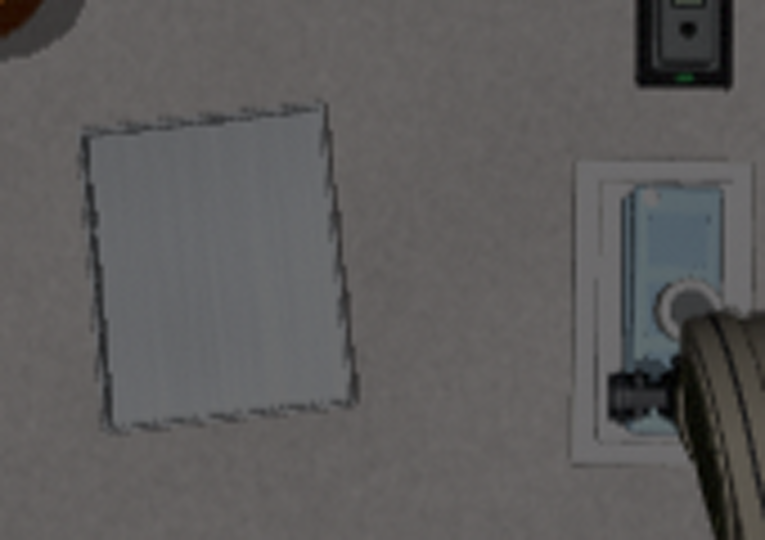

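```bash
python3 -m handwheel '[[[-0.02,0.05,0,0,0,-0.03,0.03],[-0.04,0.105,0,0,0,-0.05,0.03],[-0.06,0.16,0,0,0,-0.08,0.03],[-0.08,0.215,0,0,0,-0.126,0.03],[-0.105,0.27,0,0,0,-0.126,0.03],[-0.125,0.325,0.03,0,0,-0.126,0.03],[-0.141,0.367,0.07,0,0,-0.126,0.03],[-0.141,0.367,0.1,0,0,-0.126,0.03]]]'
python3 - <<'E'
from h import *
st();to(.5792,.3266,.0175,1.671)
i=manip.camera('wrist');cv2.imwrite('pics/w14.png',i)
E
```

```text
clock: 19.77
position: [0.5784, 0.3303, 0.1493]
ee_rot: [-0.052, 0.999, -0.001, -0.002]
ft_force: [0.0, -0.8, -0.9]
grip_width: 0.479
t 19.77 p [0.5784 0.3303 0.1493] yawY 1.6758 tilt [-0.004 -0.003 -1.   ] F [ 0.  -0.8 -0.9] g 40.9 q [-1.01  0.53  0.59  1.47 -0.3   1.24  1.29]
shift [-0.0009 -0.0035  0.1318] turn [-0.0025 -0.0039  0.0048]
```

View pics/w14.png

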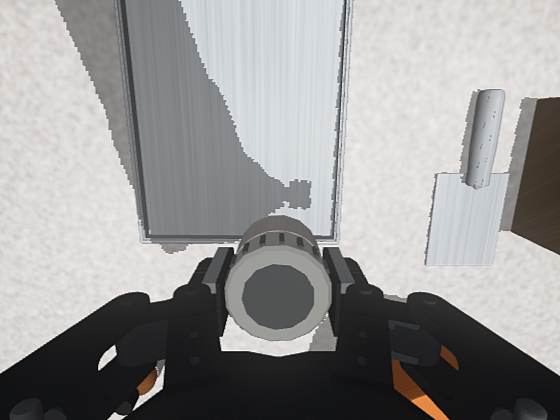

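```bash
python3 - <<'E'
from h import *
print(w('wrist',[(140,241),(339,239)],.014), w('top',[(235/4+140,278/4+140),(448/4+140,254/4+140)],.014))
print(px('wrist',[(.5792,.3266,.004)]))
E
```

```text
[[0.62820439 0.20534869 0.014     ]
 [0.60752867 0.38360888 0.014     ]] [[0.61169779 0.38289243 0.014     ]
 [0.62902894 0.20742437 0.014     ]]
[[279.14508015 199.47984387]]
```

```bash
python3 -m handwheel '[[[-0.001,-0.002,0.05,0,0,0.003,0.03],[-0.001,-0.002,0.1,0,0,0.003,0.03],[-0.001,-0.002,0.12,0,0,0.003,0.03],[-0.001,-0.002,0.12,0,0,0.003,0.03],[-0.001,-0.002,0.12,0,0,0.003,0.03]]]'
python3 - <<'E'
from h import *
st();to(.5792,.3266,.0175,1.671)
E
```

```text
clock: 20.45
position: [0.5824, 0.3253, 0.0365]
ee_rot: [-0.049, 0.999, 0.001, 0.001]
ft_force: [0.3, -0.6, -0.4]
grip_width: 0.475
t 20.45 p [0.5824 0.3253 0.0365] yawY 1.6679 tilt [ 0.003  0.001 -1.   ] F [ 0.3 -0.6 -0.4] g 40.6 q [-0.97  0.64  0.54  1.56 -0.37  1.04  1.34]
shift [0.0031 0.0016 0.019 ] turn [ 0.001   0.0026 -0.0031]
```

```bash
python3 -m handwheel '[[[0.002,0.001,0.01,0,0.002,0,0.03],[0.002,0.001,0.016,0,0.002,0,0.03],[0.002,0.001,0.018,0,0.002,0,0.03],[0.002,0.001,0.019,0,0.002,0,0.03],[0.002,0.001,0.019,0,0.002,0,0.03]]]'
python3 - <<'E'
from h import *
st()
E
```

```text
clock: 21.08
position: [0.5787, 0.3258, 0.0168]
ee_rot: [-0.049, 0.999, 0.0, -0.001]
ft_force: [-9.6, -2.7, 17.9]
grip_width: 0.481
t 21.07 p [0.5787 0.3258 0.0168] yawY 1.6681 tilt [-0.003  0.    -1.   ] F [-9.6 -2.7 17.9] g 41.0 q [-0.96  0.66  0.53  1.57 -0.38  1.01  1.35]
```

Contact; ease off and release, opening only to 62 mm.

```bash
python3 -m handwheel '[[[0,0,-0.001,0,0,0,0.03],[0,0,-0.001,0,0,0,0.045],[0,0,-0.001,0,0,0,0.06],[0,0,-0.001,0,0,0,0.062],[0,0,-0.03,0,0,0,0.062],[0,0,-0.09,0,0,0,0.07],[0,0,-0.15,0,0,0,0.07],[0,0,-0.2,0,0,0,0.07]]]'
python3 - <<'E'
from h import *
st();to(.477,-.039,.24,1.545)
i=manip.camera('wrist');cv2.imwrite('pics/w15.png',i)
E
```

```text
clock: 22.08
position: [0.5796, 0.3256, 0.2177]
ee_rot: [-0.048, 0.999, 0.0, -0.0]
ft_force: [0.5, 0.9, -0.4]
grip_width: 0.816
t 22.07 p [0.5796 0.3256 0.2177] yawY 1.6677 tilt [-0.001  0.    -1.   ] F [ 0.5  0.9 -0.4] g 69.7 q [-1.01  0.48  0.62  1.39 -0.27  1.36  1.28]
shift [ 0.1375 -0.3529 -0.0223] turn [ 0.0003 -0.0008  0.1227]
```

View pics/w15.png

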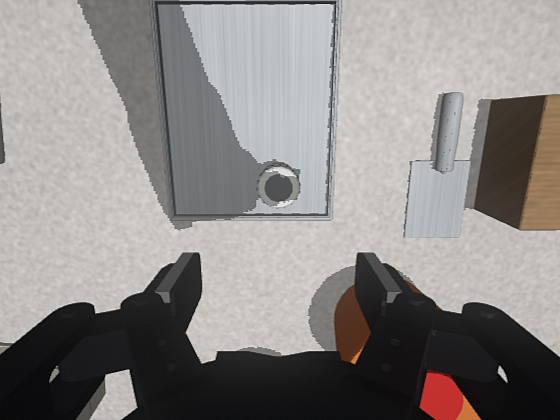

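```bash
python3 -m handwheel '[[[0.02,-0.05,-0.03,0,0,0.03,0.07],[0.04,-0.105,-0.03,0,0,0.06,0.07],[0.06,-0.16,-0.03,0,0,0.09,0.07],[0.08,-0.215,-0.03,0,0,0.122,0.07],[0.1,-0.27,-0.03,0,0,0.122,0.07],[0.12,-0.325,-0.03,0,0,0.122,0.07],[0.1375,-0.353,-0.03,0,0,0.122,0.07],[0.1375,-0.353,-0.03,0,0,0.122,0.07]]]'
python3 - <<'E'
from h import *
st();to(.477,-.0395,.125,1.545)
i=manip.camera('wrist');cv2.imwrite('pics/w16.png',i)
E
```

```text
clock: 23.12
position: [0.4761, -0.0415, 0.2456]
ee_rot: [0.015, 1.0, 0.001, -0.001]
ft_force: [-0.1, 0.3, 0.3]
grip_width: 0.821
t 23.12 p [ 0.4761 -0.0415  0.2456] yawY 1.5415 tilt [-0.001  0.001 -1.   ] F [-0.1  0.3  0.3] g 70.1 q [-0.86 -0.06  0.84  1.85  0.04  1.33  1.51]
shift [-0.001   0.0019  0.1206] turn [ 0.0011 -0.0015 -0.0035]
```

View pics/w16.png

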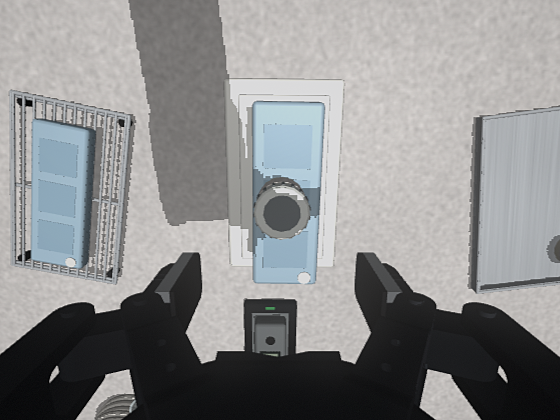

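```bash
python3 - <<'E'
from h import *
p=w('wrist',[(281.5,213)],.158)[0]; print(p)
to(p[0],p[1],.125,1.545)
print(w('wrist',[(474,117),(471,292)],.014), w('top',[(448/4+140,254/4+140),(476/4+140,518/4+140)],.014))
E
python3 -m handwheel '[[[0,0.002,0.05,0,0,0,0.07],[0,0.002,0.09,0,0,0,0.07],[0,0.002,0.1195,0,0,0,0.07],[0,0.002,0.1195,0,0,0,0.07],[0,0.002,0.1195,0,0,0,0.05],[0,0.002,0.1195,0,0,0,0.03],[0,0.002,0.1195,0,0,0,0.03],[0,0.002,0.1195,0,0,0,0.03]]]' 30
```

```text
[ 0.47679827 -0.03784511  0.158     ]
shift [-0.0003  0.0015  0.1206] turn [ 0.0009 -0.0015 -0.0007]
[[0.41338496 0.17913858 0.014     ]
 [0.63093172 0.20388238 0.014     ]] [[0.62902894 0.20742437 0.014     ]
 [0.41395715 0.18583352 0.014     ]]
clock: 24.18
position: [0.4778, -0.0367, 0.1275]
ee_rot: [0.012, 1.0, 0.0, 0.0]
ft_force: [-0.7, 0.2, 6.7]
grip_width: 0.482
```

```bash
python3 -m handwheel '[[[0,0,0,0,0,0,0.03],[0,0,-0.01,0,0,0,0.03],[0,0,-0.06,0,0,0,0.03],[0,0,-0.11,0,0,0,0.03],[0,0,-0.12,0,0,0,0.03],[0,0,-0.12,0,0,0,0.03]]]' 30
python3 - <<'E'
from h import *
st()
i=manip.camera('scene');crop(i,190,70,400,310,2.8,'s17.png')
to(.5394,.2523,.10,1.671)
E
```

```text
clock: 24.92
position: [0.4771, -0.0369, 0.2465]
ee_rot: [0.012, 1.0, 0.0, -0.0]
ft_force: [0.6, 0.2, -1.1]
grip_width: 0.485
t 24.93 p [ 0.4771 -0.0369  0.2465] yawY 1.5462 tilt [-0.001  0.    -1.   ] F [ 0.6  0.2 -1.1] g 41.4 q [-0.89 -0.06  0.86  1.85  0.04  1.33  1.5 ]
shift [-0.056   0.2907  0.1453] turn [-1.000e-04 -2.500e-03 -1.248e-01]
```

View pics/s17.png

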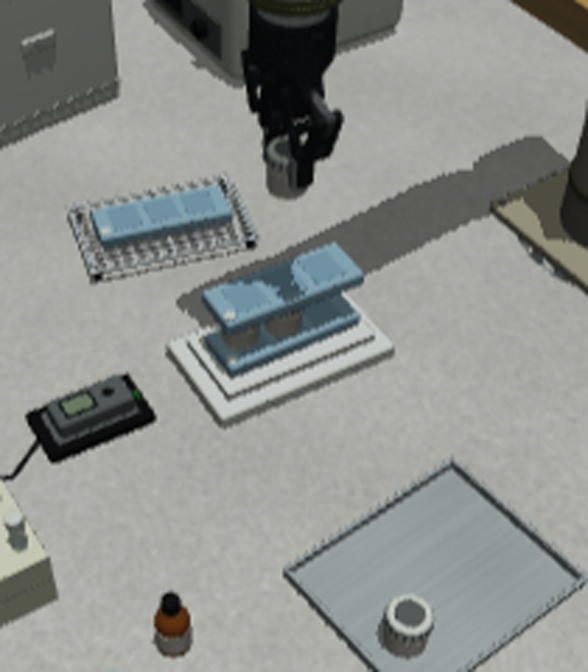

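```bash
python3 -m handwheel '[[[-0.01,0.055,0,0,0,-0.03,0.03],[-0.02,0.115,0,0,0,-0.06,0.03],[-0.035,0.175,0,0,0,-0.09,0.03],[-0.045,0.235,0,0,0,-0.125,0.03],[-0.056,0.285,0.04,0,0,-0.125,0.03],[-0.056,0.29,0.1,0,0,-0.125,0.03],[-0.056,0.29,0.145,0,0,-0.125,0.03],[-0.056,0.29,0.145,0,0,-0.125,0.03]]]'
python3 - <<'E'
from h import *
st();to(.5394,.2523,.02,1.671)
i=manip.camera('wrist');cv2.imwrite('pics/w18.png',i)
E
```

```text
clock: 25.98
position: [0.5369, 0.2497, 0.0963]
ee_rot: [-0.05, 0.999, -0.003, -0.005]
ft_force: [-0.1, 0.8, 0.2]
grip_width: 0.487
t 25.98 p [0.5369 0.2497 0.0963] yawY 1.6705 tilt [-0.009 -0.006 -1.   ] F [-0.1  0.8  0.2] g 41.6 q [-1.02  0.43  0.64  1.73 -0.28  1.09  1.38]
shift [-0.0034  0.0028  0.0763] turn [-0.0052 -0.0096 -0.0005]
```

View pics/w18.png

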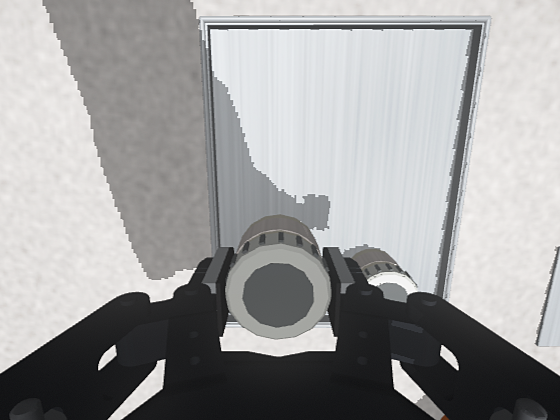

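```bash
python3 -m handwheel '[[[-0.001,0.001,0.04,0,-0.004,0,0.03],[-0.001,0.001,0.06,0,-0.004,0,0.03],[-0.001,0.001,0.066,0,-0.004,0,0.03],[-0.001,0.001,0.066,0,-0.004,0,0.03],[-0.001,0.001,0.066,0,-0.004,0,0.03]]]'
python3 - <<'E'
from h import *
st();to(.5394,.2523,.0185,1.671)
E
```

```text
clock: 26.65
position: [0.5413, 0.2528, 0.036]
ee_rot: [-0.05, 0.999, 0.0, 0.002]
ft_force: [-0.2, 0.3, -0.8]
grip_width: 0.479
t 26.65 p [0.5413 0.2528 0.036 ] yawY 1.6709 tilt [ 0.003  0.001 -1.   ] F [-0.2  0.3 -0.8] g 40.9 q [-0.99  0.51  0.6   1.77 -0.34  0.97  1.42]
shift [ 0.002  -0.0004  0.0175] turn [ 0.0006  0.0035 -0.0001]
```

```bash
python3 -m handwheel '[[[0.001,0,0.01,0,0.002,0,0.03],[0.001,0,0.015,0,0.002,0,0.03],[0.001,0,0.0165,0,0.002,0,0.03],[0.001,0,0.0175,0,0.002,0,0.03],[0.001,0,0.0175,0,0.002,0,0.03]]]'
```

```text
clock: 27.28
position: [0.5393, 0.2524, 0.0185]
ee_rot: [-0.05, 0.999, 0.0, -0.001]
ft_force: [-9.5, -3.8, 18.3]
grip_width: 0.481
```

```bash
python3 -m handwheel '[[[0,0,-0.001,0,0,0,0.03],[0,0,-0.001,0,0,0,0.045],[0,0,-0.001,0,0,0,0.06],[0,0,-0.001,0,0,0,0.06],[0,0,-0.03,0,0,0,0.06],[0,0,-0.09,0,0,0,0.07],[0,0,-0.15,0,0,0,0.08],[0,0,-0.21,0,0,0,0.0854]]]'
python3 - <<'E'
from h import *
st();to(.4772,-.036,.25,1.533)
i=manip.camera('wrist');cv2.imwrite('pics/w19.png',i)
E
```

```text
clock: 28.28
position: [0.5394, 0.2523, 0.2292]
ee_rot: [-0.05, 0.999, -0.0, -0.0]
ft_force: [0.9, 1.0, 0.4]
grip_width: 0.999
t 28.27 p [0.5394 0.2523 0.2292] yawY 1.6708 tilt [ 0. -0. -1.] F [0.9 1.  0.4] g 85.3 q [-1.07  0.31  0.69  1.58 -0.2   1.33  1.32]
shift [ 0.0907 -0.2806 -0.0207] turn [-0.0002 -0.      0.1378]
```

View pics/w19.png

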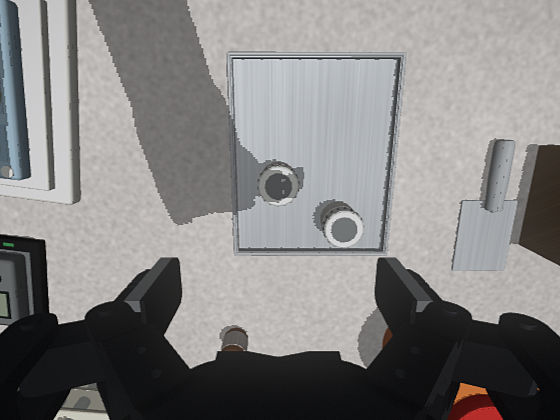

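Both jars upright in the tray. Now pack2.

```bash
python3 -m handwheel '[[[0.02,-0.055,-0.02,0,0,0.03,0.0854],[0.04,-0.11,-0.02,0,0,0.06,0.0854],[0.055,-0.165,-0.02,0,0,0.09,0.0854],[0.07,-0.22,-0.02,0,0,0.12,0.0854],[0.0907,-0.275,-0.02,0,0,0.138,0.0854],[0.0907,-0.2806,-0.02,0,0,0.138,0.0854],[0.0907,-0.2806,-0.02,0,0,0.138,0.0854],[0.0907,-0.2806,-0.02,0,0,0.138,0.0854]]]'
python3 - <<'E'
from h import *
st()
i=manip.camera('wrist');cv2.imwrite('pics/w20f.png',i);crop(i,180,70,380,310,2.5,'w20.png')
E
```

```text
clock: 29.32
position: [0.4777, -0.0343, 0.2472]
ee_rot: [0.018, 1.0, -0.0, -0.0]
ft_force: [0.0, 0.5, 0.7]
grip_width: 0.999
t 29.32 p [ 0.4777 -0.0343  0.2472] yawY 1.5352 tilt [-0.    -0.001 -1.   ] F [0.  0.5 0.7] g 85.3 q [-0.92 -0.06  0.88  1.85  0.05  1.34  1.48]
```

View pics/w20.png

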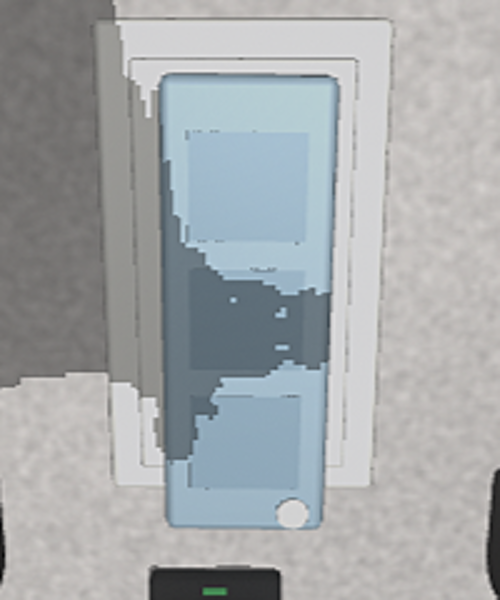

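```bash
python3 - <<'E'
from h import *
quad('pack2','wrist',[(160,73),(339,75),(323,529),(167,526)],2.5,180,70,.113)
to(.477,-.0355,.095,1.53)
E
```

```text
pack2 [ 0.4769 -0.0348] len 0.1624 ang -0.045 wid 0.0584 perp -0.051
shift [ 0.0006 -0.001   0.1522] turn [-0.001  -0.0003  0.0053]
```

```bash
python3 -m handwheel '[[[0,-0.0007,0.05,0,0,0.009,0.0854],[0,-0.0007,0.1,0,0,0.009,0.0854],[0,-0.0007,0.12,0,0,0.009,0.0854],[0,-0.0007,0.12,0,0,0.009,0.0854],[0,-0.0007,0.12,0,0,0.009,0.0854]]]' 40
python3 - <<'E'
from h import *
st();to(.477,-.035,.0945,1.526)
i=manip.camera('wrist');cv2.imwrite('pics/w21.png',i)
E
```

```text
clock: 30.0
position: [0.4781, -0.0361, 0.1282]
ee_rot: [0.023, 1.0, -0.0, 0.0]
ft_force: [0.3, 0.4, 0.2]
grip_width: 1.005
t 30.0 p [ 0.4781 -0.0361  0.1282] yawY 1.5248 tilt [ 0.001 -0.    -1.   ] F [0.3 0.4 0.2] g 85.8 q [-0.89  0.12  0.93  2.   -0.11  1.07  1.62]
shift [0.0012 0.0011 0.0337] turn [-0.0004  0.001  -0.0012]
```

View pics/w21.png

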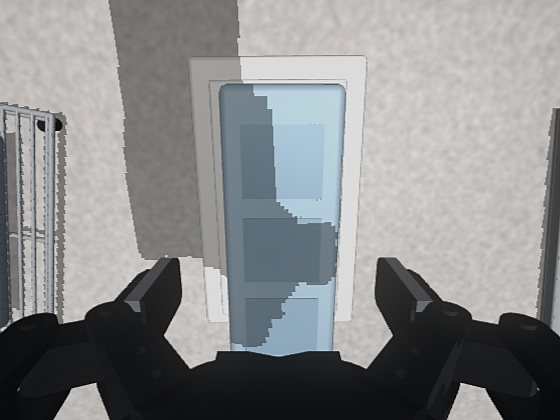

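```bash
python3 -m handwheel '[[[0.001,0.001,0.02,0,0,0,0.0854],[0.001,0.001,0.034,0,0,0,0.0854],[0.001,0.001,0.034,0,0,0,0.0854],[0.001,0.001,0.034,0,0,0,0.07],[0.001,0.001,0.034,0,0,0,0.05],[0.001,0.001,0.034,0,0,0,0.05],[0.001,0.001,0.034,0,0,0,0.05],[0.001,0.001,0.034,0,0,0,0.05]]]' 40
python3 - <<'E'
from h import *
st()
E
python3 -m handwheel '[[[0,0,-0.01,0,0,0,0.05],[0,0,-0.03,0,0,0,0.05],[0,0,-0.08,0,0,0,0.05],[0,0,-0.11,0,0,0,0.05],[0,0,-0.11,0,0,0,0.05],[0,0,-0.11,0,0,0,0.05]]]' 40
python3 - <<'E'
from h import *
st();to(0.487,-0.287,0.13,np.pi/2-0.228)
i=manip.camera('wrist');cv2.imwrite('pics/w22.png',i)
i=manip.camera('scene');crop(i,190,70,400,310,2.8,'s22.png')
E
```

```text
clock: 31.05
position: [0.477, -0.0352, 0.0942]
ee_rot: [0.023, 1.0, 0.0, 0.001]
ft_force: [-0.9, 0.6, 5.7]
grip_width: 0.696
t 31.05 p [ 0.477  -0.0352  0.0942] yawY 1.5242 tilt [ 0.001  0.    -1.   ] F [-0.9  0.6  5.7] g 59.4 q [-0.86  0.18  0.92  2.04 -0.17  1.    1.67]
clock: 31.8
position: [0.4759, -0.0354, 0.2026]
ee_rot: [0.023, 1.0, -0.0, -0.0]
ft_force: [0.0, -0.7, -3.0]
grip_width: 0.691
t 31.8 p [ 0.4759 -0.0354  0.2026] yawY 1.5241 tilt [-0.001 -0.    -1.   ] F [ 0.  -0.7 -3. ] g 59.1 q [-0.95 -0.02  0.94  1.92  0.02  1.24  1.51]
shift [-0.0229 -0.2508  0.0727] turn [-0.0002 -0.0009  0.1813]
```

View pics/w22.png

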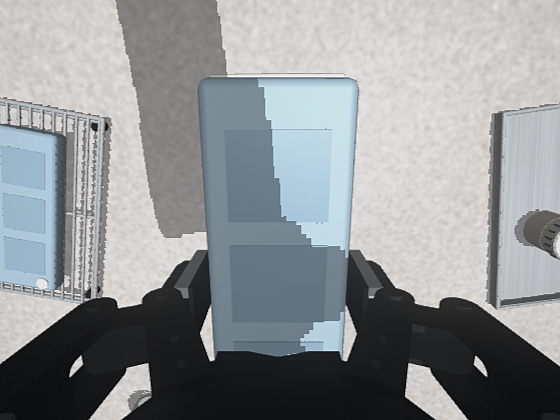

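View pics/s22.png

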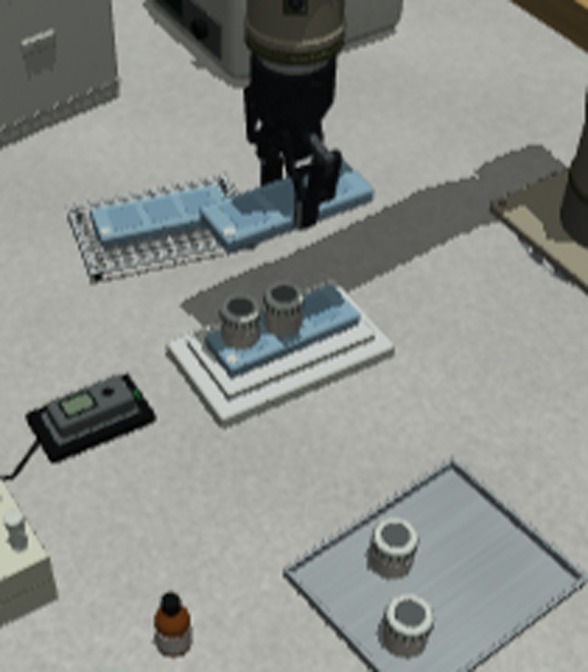

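```bash
python3 -m handwheel '[[[0,-0.06,-0.02,0,0,0.05,0.05],[-0.005,-0.12,-0.02,0,0,0.1,0.05],[-0.015,-0.18,-0.02,0,0,0.15,0.05],[-0.023,-0.24,-0.02,0,0,0.181,0.05],[-0.023,-0.251,0,0,0,0.181,0.05],[-0.023,-0.251,0,0,0,0.181,0.05],[-0.023,-0.251,0,0,0,0.181,0.05]]]' 40
python3 - <<'E'
from h import *
st();to(0.487,-0.287,0.038,np.pi/2-0.228)
i=manip.camera('top');crop(i,330,150,470,300,5,'t23.png')
i=manip.camera('wrist');cv2.imwrite('pics/w23.png',i)
E
```

```text
clock: 32.78
position: [0.4879, -0.2862, 0.2033]
ee_rot: [0.113, 0.994, 0.0, -0.0]
ft_force: [0.7, 0.4, -2.8]
grip_width: 0.689
t 32.77 p [ 0.4879 -0.2862  0.2033] yawY 1.3442 tilt [-0.001  0.    -1.   ] F [ 0.7  0.4 -2.8] g 58.9 q [-0.45  0.37  1.12  1.7  -0.34  1.29  2.09]
shift [ 0.0006 -0.001   0.1653] turn [-0.0001 -0.0008  0.0014]
```

View pics/t23.png

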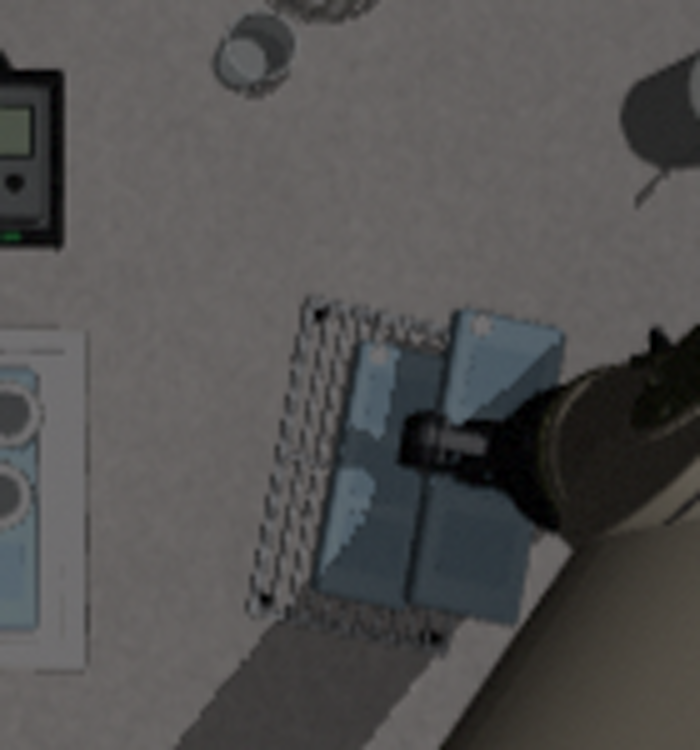

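View pics/w23.png

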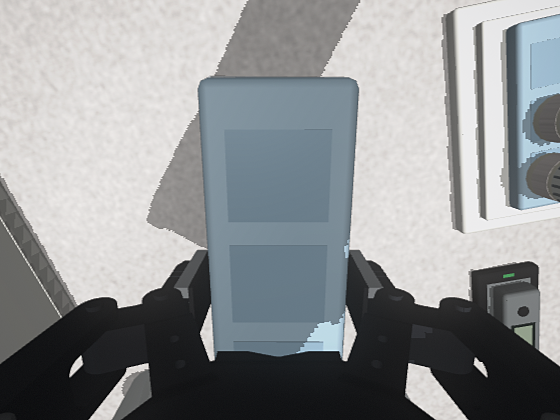

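```bash
python3 -m handwheel '[[[0,-0.001,0.05,0,0,0,0.05],[0,-0.001,0.1,0,0,0,0.05],[0,-0.001,0.145,0,0,0,0.05],[0,-0.001,0.15,0,0,0,0.05],[0,-0.001,0.15,0,0,0,0.05],[0,-0.001,0.15,0,0,0,0.05]]]'
python3 - <<'E'
from h import *
st();to(0.487,-0.2872,0.038,np.pi/2-0.228)
i=manip.camera('wrist');cv2.imwrite('pics/w24.png',i)
i=manip.camera('scene');crop(i,200,90,320,200,5,'s24.png')
E
```

```text
clock: 33.62
position: [0.4888, -0.2887, 0.0555]
ee_rot: [0.113, 0.994, -0.0, 0.002]
ft_force: [-0.1, -0.3, -2.2]
grip_width: 0.688
t 33.62 p [ 0.4888 -0.2887  0.0555] yawY 1.3435 tilt [ 0.003 -0.001 -1.   ] F [-0.1 -0.3 -2.2] g 58.8 q [-0.31  0.55  0.96  1.84 -0.52  1.03  2.21]
shift [0.0021 0.001  0.0175] turn [-0.0005  0.0032  0.0007]
```

View pics/w24.png

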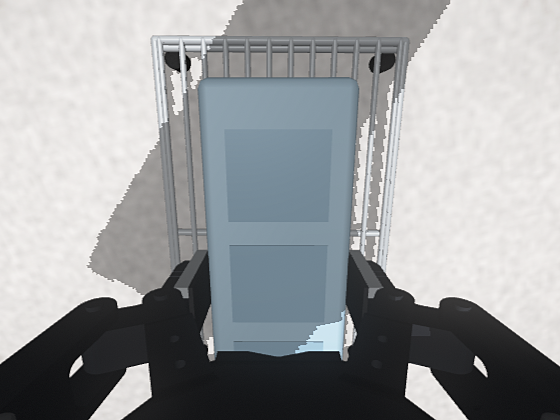

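View pics/s24.png

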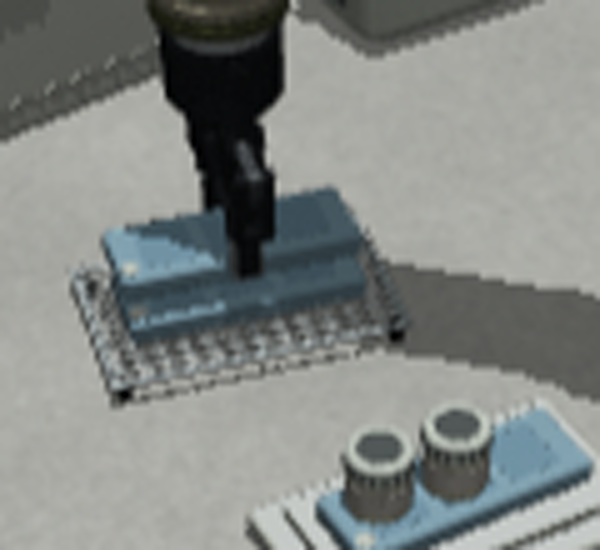

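Aligned. Lower to contact.

```bash
python3 -m handwheel '[[[0.001,0.001,0.01,0,0.001,0,0.05],[0.001,0.001,0.015,0,0.001,0,0.05],[0.001,0.001,0.0165,0,0.001,0,0.05],[0.001,0.001,0.0165,0,0.001,0,0.05],[0.001,0.001,0.0165,0,0.001,0,0.05]]]'
python3 - <<'E'
from h import *
st();to(0.487,-0.2872,0.037,np.pi/2-0.228)
E
```

```text
clock: 34.35
position: [0.4866, -0.2868, 0.0373]
ee_rot: [0.114, 0.994, 0.0, -0.001]
ft_force: [-4.3, 4.7, 9.4]
grip_width: 0.692
t 34.35 p [ 0.4866 -0.2868  0.0373] yawY 1.343 tilt [-0.001  0.001 -1.   ] F [-4.3  4.7  9.4] g 59.1 q [-0.29  0.57  0.94  1.86 -0.54  1.    2.23]
shift [-0.0005 -0.0003  0.0003] turn [ 0.0007 -0.0016  0.0002]
```

```bash
python3 -m handwheel '[[[0,0,-0.0005,0,0,0,0.05],[0,0,-0.0005,0,0,0,0.07],[0,0,-0.0005,0,0,0,0.08],[0,0,-0.0005,0,0,0,0.0854],[0,0,-0.0005,0,0,0,0.0854],[0,0,-0.04,0,0,0,0.0854],[0,0,-0.1,0,0,0,0.0854],[0,0,-0.16,0,0,0,0.0854]]]'
python3 -m handwheel '[[[0,0,-0.06,0,0,0,0.0854],[0,0,-0.09,0,0,0,0.0854],[0,0,-0.09,0,0,0,0.0854],[0,0,-0.09,0,0,0,0.0854]]]'
python3 - <<'E'
from h import *
st();to(0.53,-0.038,0.26,1.53)
i=manip.camera('wrist');cv2.imwrite('pics/w25.png',i)
E
```

```text
clock: 35.35
position: [0.4865, -0.287, 0.1986]
ee_rot: [0.114, 0.994, -0.0, -0.001]
ft_force: [1.3, 1.0, 0.9]
grip_width: 1.0
clock: 35.85
position: [0.4867, -0.2867, 0.286]
ee_rot: [0.114, 0.994, 0.0, -0.001]
ft_force: [1.0, 0.2, -1.0]
grip_width: 0.996
t 35.85 p [ 0.4867 -0.2867  0.286 ] yawY 1.3432 tilt [-0.002  0.001 -1.   ] F [ 1.   0.2 -1. ] g 85.1 q [-0.49  0.31  1.17  1.58 -0.28  1.44  2.04]
shift [0.0139 0.252  0.0261] turn [ 0.0003 -0.0019 -0.1868]
```

View pics/w25.png

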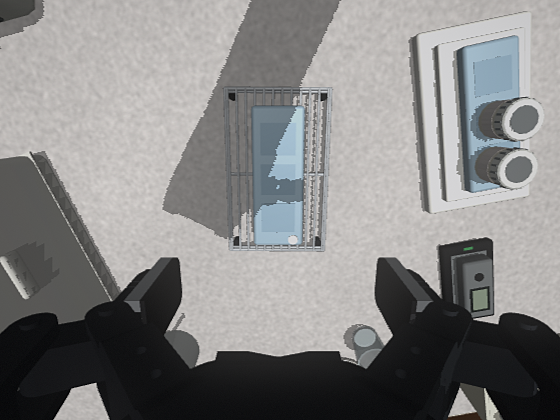

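```bash
python3 -m handwheel '[[[0.005,0.06,0,0,0,-0.05,0.075],[0.008,0.12,0,0,0,-0.1,0.07],[0.012,0.18,0,0,0,-0.15,0.07],[0.014,0.24,0.01,0,0,-0.187,0.07],[0.014,0.252,0.05,0,0,-0.187,0.07],[0.014,0.252,0.08,0,0,-0.187,0.07],[0.014,0.252,0.08,0,0,-0.187,0.07]]]'
python3 - <<'E'
from h import *
st()
i=manip.camera('wrist');cv2.imwrite('pics/w26f.png',i);crop(i,180,60,380,300,2.5,'w26.png')
E
```

```text
clock: 36.78
position: [0.5284, -0.0384, 0.2045]
ee_rot: [0.021, 1.0, -0.001, -0.003]
ft_force: [-0.1, -0.2, 0.0]
grip_width: 0.817
t 36.77 p [ 0.5284 -0.0384  0.2045] yawY 1.5298 tilt [-0.006 -0.002 -1.   ] F [-0.1 -0.2  0. ] g 69.8 q [-0.97  0.23  1.09  1.79 -0.21  1.26  1.71]
```

View pics/w26.png

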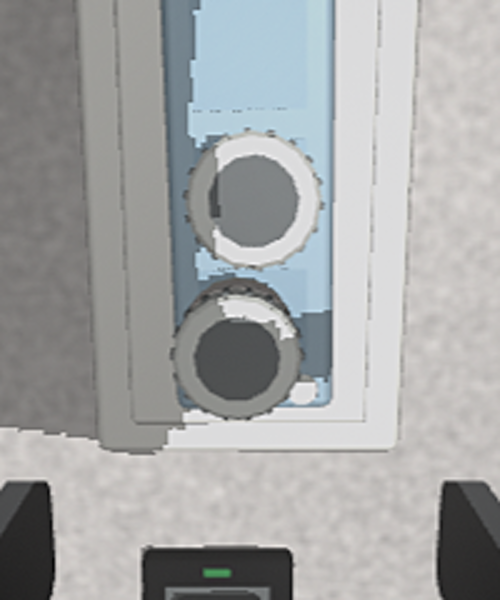

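```bash
python3 - <<'E'
from h import *
M=wpose()
p=w('wrist',np.array([(255,200),(237.5,356)])/2.5+[180,60],.095); print(p.round(4))
to(p[1][0],p[1][1],.12,1.53)
E
```

```text
[[ 0.4779 -0.0347  0.095 ]
 [ 0.5271 -0.0423  0.095 ]]
shift [ 0.0019 -0.0035  0.0862] turn [-0.0013 -0.0033 -0.0008]
```

```bash
python3 -m handwheel '[[[0.001,-0.0035,0.05,0,-0.003,0,0.07],[0.001,-0.0035,0.085,0,-0.003,0,0.07],[0.001,-0.0035,0.085,0,-0.003,0,0.07],[0.001,-0.0035,0.085,0,-0.003,0,0.07]]]'
python3 - <<'E'
from h import *
st();to(.5271,-.0423,.0635,1.53)
i=manip.camera('wrist');cv2.imwrite('pics/w27.png',i)
E
```

```text
clock: 37.33
position: [0.5301, -0.0423, 0.1239]
ee_rot: [0.021, 1.0, -0.0, 0.002]
ft_force: [-0.2, -0.3, 0.3]
grip_width: 0.822
t 37.33 p [ 0.5301 -0.0423  0.1239] yawY 1.5295 tilt [ 0.004 -0.    -1.   ] F [-0.2 -0.3  0.3] g 70.2 q [-0.88  0.34  1.03  1.88 -0.32  1.1   1.81]
shift [ 0.0033 -0.0002  0.0604] turn [-0.      0.0042 -0.0005]
```

View pics/w27.png

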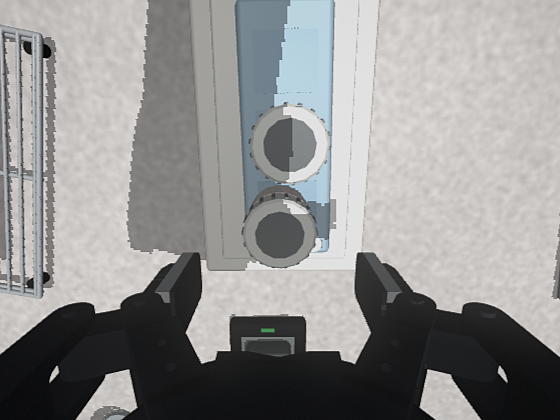

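```bash
python3 - <<'E'
from h import *
p=w('wrist',[(279.5,232)],.095)[0]; print(p); to(p[0],p[1],.0635,1.53)
E
python3 -m handwheel '[[[0.002,0,0.03,0,0.002,0,0.07],[0.002,0,0.059,0,0.002,0,0.07],[0.002,0,0.059,0,0.002,0,0.07],[0.002,0,0.059,0,0.002,0,0.07],[0.002,0,0.059,0,0.002,0,0.05],[0.002,0,0.059,0,0.002,0,0.03],[0.002,0,0.059,0,0.002,0,0.03],[0.002,0,0.059,0,0.002,0,0.03]]]' 30
```

```text
[ 0.52452076 -0.04200103  0.095     ]
shift [ 0.006  -0.0002  0.0604] turn [ 0.0004  0.0047 -0.0001]
clock: 38.38
position: [0.5278, -0.0417, 0.064]
ee_rot: [0.02, 1.0, 0.0, 0.001]
ft_force: [-1.9, 1.3, 9.1]
grip_width: 0.486
```

```bash
python3 -m handwheel '[[[0,0,0,0,0,0,0.03],[0,0,-0.01,0,0,0,0.03],[0,0,-0.06,0,0,0,0.03],[0,0,-0.12,0,0,0,0.03],[0,0,-0.14,0,0,0,0.03],[0,0,-0.14,0,0,0,0.03]]]' 30
python3 - <<'E'
from h import *
st()
i=manip.camera('wrist');cv2.imwrite('pics/w28.png',i)
i=manip.camera('top');crop(i,180,180,350,300,4.5,'t28.png')
to(.4866,.3173,.13,1.671)
E
```

```text
clock: 39.12
position: [0.5279, -0.0418, 0.2045]
ee_rot: [0.02, 1.0, 0.001, 0.001]
ft_force: [-0.2, 0.1, -2.0]
grip_width: 0.481
t 39.12 p [ 0.5279 -0.0418  0.2045] yawY 1.5302 tilt [ 0.003  0.001 -1.   ] F [-0.2  0.1 -2. ] g 41.1 q [-0.98  0.22  1.11  1.8  -0.21  1.25  1.72]
shift [0.0545 0.3569 0.0724] turn [ 0.0003 -0.0007 -0.1408]
```

View pics/w28.png

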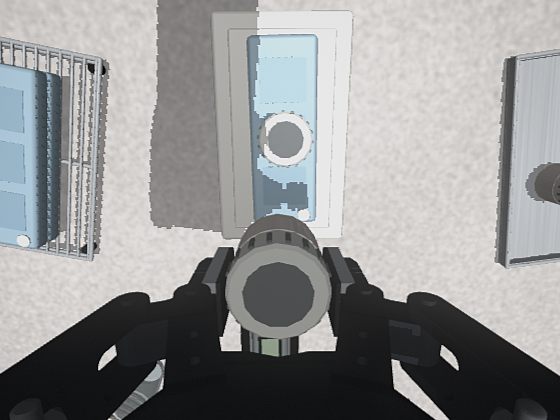

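View pics/t28.png

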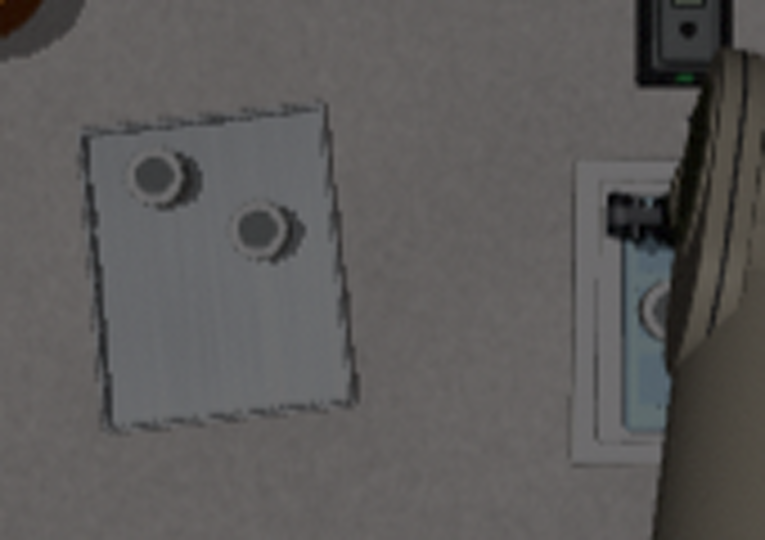

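```bash
python3 -m handwheel '[[[0.01,0.055,0,0,0,-0.03,0.03],[0.02,0.115,0,0,0,-0.06,0.03],[0.03,0.175,0,0,0,-0.1,0.03],[0.04,0.235,0,0,0,-0.14,0.03],[0.05,0.295,0,0,0,-0.14,0.03],[0.0545,0.35,0.01,0,0,-0.14,0.03],[0.0545,0.357,0.06,0,0,-0.14,0.03],[0.0545,0.357,0.08,0,0,-0.14,0.03]]]'
python3 - <<'E'
from h import *
st();to(.4866,.3173,.038,1.671)
i=manip.camera('wrist');cv2.imwrite('pics/w29.png',i)
E
```

```text
clock: 40.22
position: [0.4853, 0.3162, 0.1189]
ee_rot: [-0.05, 0.999, -0.002, -0.002]
ft_force: [-1.1, -0.7, -0.7]
grip_width: 0.483
t 40.23 p [0.4853 0.3162 0.1189] yawY 1.6707 tilt [-0.004 -0.005 -1.   ] F [-1.1 -0.7 -0.7] g 41.2 q [-1.35  0.43  0.87  1.75 -0.36  1.13  1.3 ]
shift [-0.0018  0.0013  0.0809] turn [-0.0045 -0.0043 -0.0003]
```

View pics/w29.png

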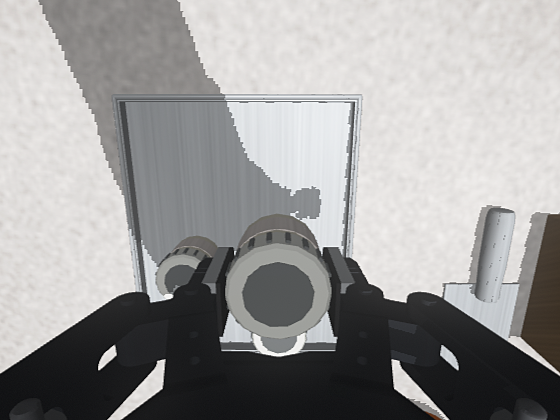

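```bash
python3 -m handwheel '[[[-0.001,0,0.05,0,-0.002,0,0.03],[-0.001,0,0.08,0,-0.002,0,0.03],[-0.001,0,0.085,0,-0.002,0,0.03],[-0.001,0,0.085,0,-0.002,0,0.03],[-0.001,0,0.085,0,-0.002,0,0.03]]]'
python3 - <<'E'
from h import *
st();to(.4866,.3173,.0178,1.671)
E
```

```text
clock: 40.9
position: [0.4891, 0.3176, 0.0395]
ee_rot: [-0.049, 0.999, 0.001, 0.002]
ft_force: [-0.3, -0.9, -0.1]
grip_width: 0.484
t 40.9 p [0.4891 0.3176 0.0395] yawY 1.6696 tilt [ 0.004  0.002 -1.   ] F [-0.3 -0.9 -0.1] g 41.4 q [-1.29  0.54  0.8   1.81 -0.45  0.98  1.37]
shift [ 0.0026 -0.0001  0.0217] turn [ 0.0014  0.0038 -0.0014]
```

```bash
python3 -m handwheel '[[[0.001,0,0.01,0,0.002,0,0.03],[0.001,0,0.018,0,0.002,0,0.03],[0.001,0,0.02,0,0.002,0,0.03],[0.001,0,0.0215,0,0.002,0,0.03],[0.001,0,0.0215,0,0.002,0,0.03]]]'
```

```text
clock: 41.52
position: [0.4868, 0.3172, 0.018]
ee_rot: [-0.049, 0.999, 0.0, -0.001]
ft_force: [-12.0, -5.3, 30.0]
grip_width: 0.48
```

```bash
python3 -m handwheel '[[[0,0,-0.001,0,0,0,0.03],[0,0,-0.0015,0,0,0,0.03],[0,0,-0.0015,0,0,0,0.045],[0,0,-0.0015,0,0,0,0.06],[0,0,-0.0015,0,0,0,0.06],[0,0,-0.03,0,0,0,0.06],[0,0,-0.09,0,0,0,0.07],[0,0,-0.15,0,0,0,0.07]]]'
python3 - <<'E'
from h import *
st();to(.4779,-.0355,.18,1.526)
i=manip.camera('wrist');cv2.imwrite('pics/w30.png',i)
E
```

```text
clock: 42.52
position: [0.487, 0.3168, 0.1677]
ee_rot: [-0.049, 0.999, -0.0, -0.0]
ft_force: [0.2, 1.9, 0.4]
grip_width: 0.817
t 42.52 p [0.487  0.3168 0.1677] yawY 1.6697 tilt [-0.    -0.001 -1.   ] F [0.2 1.9 0.4] g 69.8 q [-1.38  0.38  0.9   1.7  -0.31  1.21  1.27]
shift [ 0.0438 -0.3497 -0.0119] turn [-0.0009 -0.0004  0.1437]
```

View pics/w30.png

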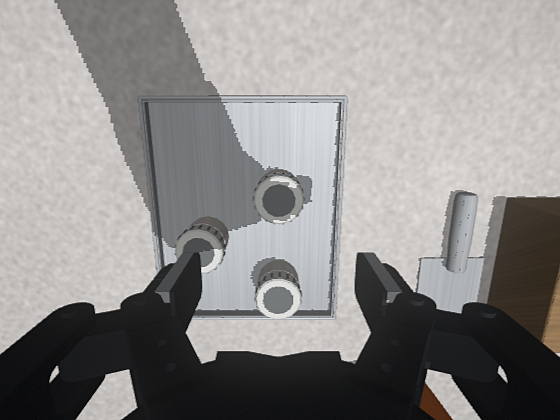

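Three standing. Next the last jar.

```bash
python3 -m handwheel '[[[0.005,-0.04,-0.04,0,0,0.02,0.07],[0.01,-0.1,-0.04,0,0,0.05,0.07],[0.02,-0.16,-0.04,0,0,0.08,0.07],[0.03,-0.22,-0.04,0,0,0.11,0.07],[0.037,-0.28,-0.03,0,0,0.144,0.07],[0.0438,-0.335,-0.01,0,0,0.144,0.07],[0.0438,-0.35,-0.01,0,0,0.144,0.07],[0.0438,-0.35,-0.01,0,0,0.144,0.07]]]'
python3 - <<'E'
from h import *
st()
i=manip.camera('wrist');cv2.imwrite('pics/w31.png',i)
E
```

```text
clock: 43.58
position: [0.4782, -0.0366, 0.1763]
ee_rot: [0.024, 1.0, -0.0, -0.0]
ft_force: [-0.3, 0.3, -0.2]
grip_width: 0.817
t 43.58 p [ 0.4782 -0.0366  0.1763] yawY 1.5232 tilt [-0. -0. -1.] F [-0.3  0.3 -0.2] g 69.8 q [-1.21  0.04  1.24  1.95 -0.04  1.18  1.57]
```

View pics/w31.png

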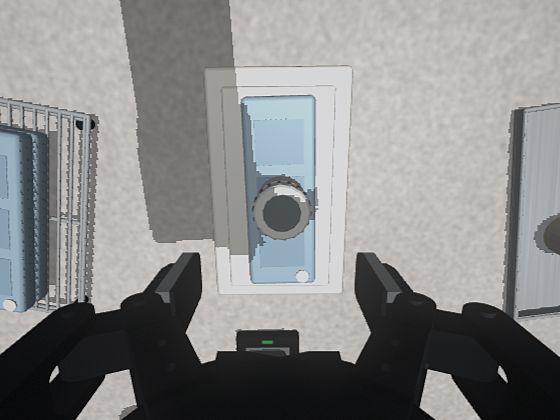

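```bash
python3 -m handwheel '[[[0,0,-0.06,0,0,0,0.07],[0.04,0.02,-0.09,0,0,0,0.07],[0.055,0.07,-0.09,0,0,0,0.07],[0.06,0.12,-0.09,0,0,0,0.07],[0.075,0.18,-0.09,0,0,0,0.07],[0.1,0.23,-0.09,0,0,0,0.07],[0.128,0.28,-0.09,0,0,0,0.07],[0.128,0.307,-0.09,0,0,0,0.07]]]'
python3 - <<'E'
from h import *
st()
E
python3 -m handwheel '[[[-0.05,0.03,0,0,0,0,0.07],[-0.1,0.06,0,0,0,0,0.07],[-0.15,0.06,0,0,0,0,0.07],[-0.2,0.05,0,0,0,0,0.07],[-0.25,0.02,0,0,0,0,0.07],[-0.27,-0.04,0,0,0,0,0.07],[-0.28,-0.1,0,0,0,0,0.07],[-0.29,-0.16,0,0,0,0,0.07]]]'
python3 - <<'E'
from h import *
st()
E
```

```text
clock: 44.62
position: [0.3611, 0.281, 0.2664]
ee_rot: [0.019, 1.0, 0.0, -0.0]
ft_force: [1.3, -0.1, 0.1]
grip_width: 0.818
t 44.62 p [0.3611 0.281  0.2664] yawY 1.5329 tilt [-0.  0. -1.] F [ 1.3 -0.1  0.1] g 69.9 q [-1.44 -0.11  0.63  1.85  0.07  1.38  0.72]
clock: 45.62
position: [0.6465, 0.1043, 0.266]
ee_rot: [0.021, 1.0, -0.0, -0.0]
ft_force: [0.3, -0.4, -0.1]
grip_width: 0.819
t 45.62 p [0.6465 0.1043 0.266 ] yawY 1.5282 tilt [-0.001 -0.    -1.   ] F [ 0.3 -0.4 -0.1] g 70.0 q [-0.8   0.48  0.83  1.36 -0.35  1.46  1.54]
```

```bash
python3 -m handwheel '[[[0,-0.06,0,0,0,0,0.07],[0,-0.12,0,0,0,0,0.07],[0.05,-0.14,0,0,0,0,0.07],[0.11,-0.14,0,0,0,0,0.07],[0.16,-0.14,0,0,0,0,0.07],[0.165,-0.14,0,0,0,0,0.07]]]'
python3 - <<'E'
from h import *
st()
E
```

```text
clock: 46.38
position: [0.4737, -0.0265, 0.267]
ee_rot: [0.021, 1.0, 0.003, 0.001]
ft_force: [0.5, 1.5, -0.6]
grip_width: 0.817
t 46.38 p [ 0.4737 -0.0265  0.267 ] yawY 1.5295 tilt [ 0.002  0.006 -1.   ] F [ 0.5  1.5 -0.6] g 69.8 q [-0.98 -0.1   0.9   1.83  0.08  1.38  1.43]
```

```bash
python3 - <<'E'
from h import *
to(.478,-.035,.12,1.526)
E
python3 -m handwheel '[[[-0.004,-0.008,0.05,0,0,0.003,0.07],[-0.004,-0.008,0.1,0,0,0.003,0.07],[-0.004,-0.008,0.147,0,0,0.003,0.07],[-0.004,-0.008,0.147,0,0,0.003,0.07],[-0.004,-0.008,0.147,0,0,0.003,0.07]]]'
python3 - <<'E'
from h import *
st()
i=manip.camera('wrist');cv2.imwrite('pics/w32.png',i)
E
```

```text
shift [-0.0044 -0.0091  0.147 ] turn [0.0057 0.0014 0.0035]
clock: 47.0
position: [0.4805, -0.0363, 0.1209]
ee_rot: [0.024, 1.0, -0.0, 0.001]
ft_force: [0.1, -0.2, -0.3]
grip_width: 0.815
t 47.0 p [ 0.4805 -0.0363  0.1209] yawY 1.5235 tilt [ 0.001 -0.001 -1.   ] F [ 0.1 -0.2 -0.3] g 69.6 q [-0.92  0.15  0.98  2.01 -0.14  1.06  1.65]
```

View pics/w32.png

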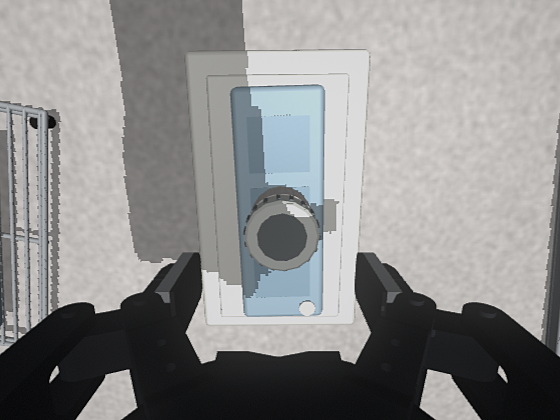

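```bash
python3 - <<'E'
from h import *
p=w('wrist',[(282.5,233)],.095)[0]; print(p); to(p[0],p[1],.0635,1.526)
E
python3 -m handwheel '[[[0.002,0.001,0.03,0,0,0,0.07],[0.003,0.001,0.057,0,0,0,0.07],[0.003,0.001,0.057,0,0,0,0.07],[0.003,0.001,0.057,0,0,0,0.07],[0.003,0.001,0.057,0,0,0,0.05],[0.003,0.001,0.057,0,0,0,0.03],[0.003,0.001,0.057,0,0,0,0.03],[0.003,0.001,0.057,0,0,0,0.03]]]' 30
python3 -m handwheel '[[[0,0,0,0,0,0,0.03],[0,0,-0.01,0,0,0,0.03],[0,0,-0.06,0,0,0,0.03],[0,0,-0.12,0,0,0,0.03],[0,0,-0.14,0,0,0,0.03],[0,0,-0.14,0,0,0,0.03]]]' 30
python3 - <<'E'
from h import *
st()
i=manip.camera('wrist');cv2.imwrite('pics/w33.png',i)
i=manip.camera('top');crop(i,180,180,350,300,4.5,'t33.png')
to(.4468,.243,.13,1.671)
E
```

```text
[ 0.47467019 -0.0344529   0.095     ]
shift [0.0063 0.0015 0.0577] turn [ 0.0001  0.0024 -0.0025]
clock: 48.05
position: [0.477, -0.0352, 0.0635]
ee_rot: [0.024, 1.0, 0.0, 0.001]
ft_force: [-2.4, 0.0, 10.4]
grip_width: 0.482
clock: 48.8
position: [0.4771, -0.0352, 0.2039]
ee_rot: [0.024, 1.0, 0.001, 0.002]
ft_force: [0.7, 0.4, -0.8]
grip_width: 0.483
t 48.8 p [ 0.4771 -0.0352  0.2039] yawY 1.5231 tilt [ 0.003  0.002 -1.   ] F [ 0.7  0.4 -0.8] g 41.3 q [-1.03 -0.03  1.02  1.92  0.02  1.24  1.5 ]
shift [0.0422 0.2765 0.0719] turn [ 0.0003 -0.0006 -0.1479]
```

View pics/w33.png

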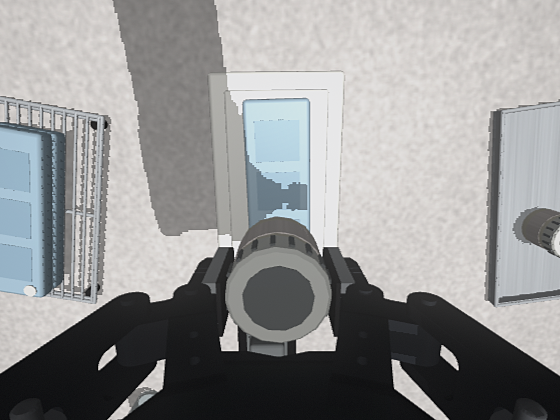

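View pics/t33.png

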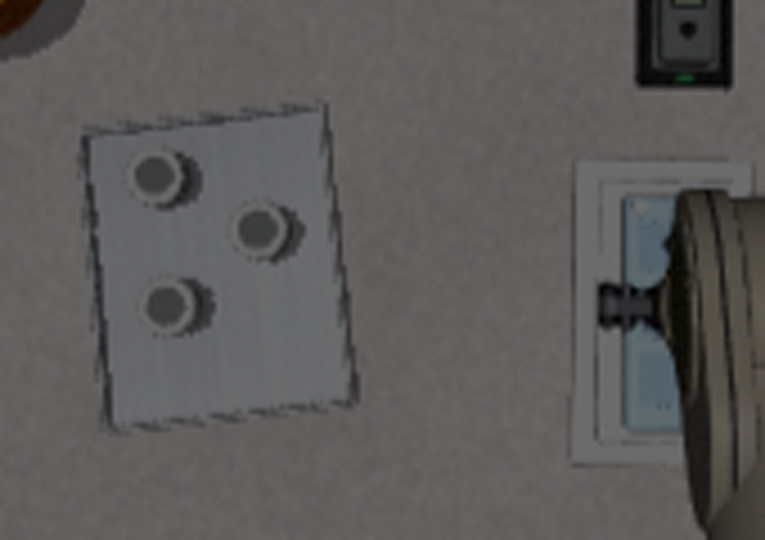

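```bash
python3 -m handwheel '[[[0.04,0.02,0,0,0,-0.03,0.03],[0.05,0.075,0,0,0,-0.06,0.03],[0.05,0.13,0,0,0,-0.1,0.03],[0.05,0.19,0,0,0,-0.147,0.03],[0.045,0.245,0,0,0,-0.147,0.03],[0.041,0.277,0.03,0,0,-0.147,0.03],[0.041,0.277,0.08,0,0,-0.147,0.03],[0.041,0.277,0.08,0,0,-0.147,0.03]]]'
python3 - <<'E'
from h import *
st();to(.448,.243,.038,1.671)
i=manip.camera('wrist');cv2.imwrite('pics/w34.png',i)
E
```

```text
clock: 49.9
position: [0.4461, 0.241, 0.1183]
ee_rot: [-0.049, 0.999, -0.004, -0.003]
ft_force: [0.4, -1.4, -0.2]
grip_width: 0.482
t 49.9 p [0.4461 0.241  0.1183] yawY 1.6694 tilt [-0.006 -0.008 -1.   ] F [ 0.4 -1.4 -0.2] g 41.1 q [-1.25  0.21  0.74  1.93 -0.16  1.07  1.23]
shift [-0.0027  0.0024  0.0803] turn [-0.0069 -0.0066 -0.0016]
```

View pics/w34.png

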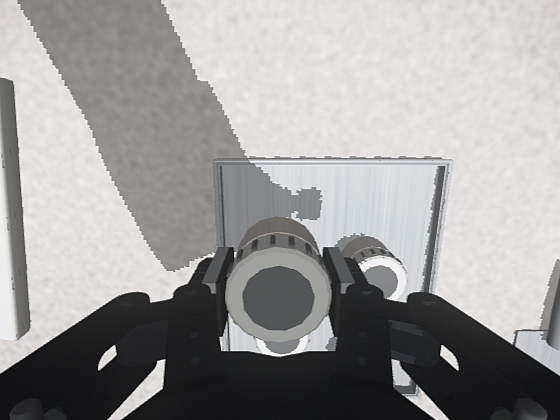

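```bash
python3 -m handwheel '[[[-0.001,0.0015,0.05,0,-0.002,0,0.03],[-0.001,0.0015,0.08,0,-0.002,0,0.03],[-0.001,0.0015,0.085,0,-0.002,0,0.03],[-0.001,0.0015,0.085,0,-0.002,0,0.03],[-0.001,0.0015,0.085,0,-0.002,0,0.03]]]'
python3 - <<'E'
from h import *
st();to(.448,.243,.0175,1.671)
E
```

```text
clock: 50.58
position: [0.4504, 0.2455, 0.0391]
ee_rot: [-0.05, 0.999, 0.001, 0.002]
ft_force: [0.7, -0.0, -1.0]
grip_width: 0.477
t 50.58 p [0.4504 0.2455 0.0391] yawY 1.6699 tilt [ 0.004  0.002 -1.   ] F [ 0.7 -0.  -1. ] g 40.8 q [-1.2   0.34  0.7   1.99 -0.28  0.9   1.32]
shift [ 0.0027 -0.0023  0.0216] turn [ 0.0018  0.004  -0.0011]
```

```bash
python3 -m handwheel '[[[0.001,-0.001,0.01,0,0.002,0,0.03],[0.001,-0.001,0.018,0,0.002,0,0.03],[0.001,-0.001,0.02,0,0.002,0,0.03],[0.001,-0.001,0.021,0,0.002,0,0.03],[0.001,-0.001,0.021,0,0.002,0,0.03]]]'
```

```text
clock: 51.2
position: [0.4482, 0.2437, 0.0174]
ee_rot: [-0.049, 0.999, 0.0, -0.001]
ft_force: [-11.0, -5.9, 28.2]
grip_width: 0.486
```

```bash
python3 -m handwheel '[[[0,0,-0.001,0,0,0,0.03],[0,0,-0.0015,0,0,0,0.03],[0,0,-0.0015,0,0,0,0.045],[0,0,-0.0015,0,0,0,0.06],[0,0,-0.0015,0,0,0,0.06],[0,0,-0.03,0,0,0,0.06],[0,0,-0.09,0,0,0,0.07],[0,0,-0.15,0,0,0,0.08]]]'
python3 - <<'E'
from h import *
st();to(.4779,-.0355,.2,1.526)
i=manip.camera('wrist');cv2.imwrite('pics/w35.png',i)
E
```

```text
clock: 52.2
position: [0.4483, 0.2434, 0.1678]
ee_rot: [-0.049, 0.999, -0.0, -0.0]
ft_force: [0.3, 1.6, 0.2]
grip_width: 0.936
t 52.2 p [0.4483 0.2434 0.1678] yawY 1.6697 tilt [-0.    -0.001 -1.   ] F [0.3 1.6 0.2] g 79.9 q [-1.3   0.14  0.78  1.88 -0.11  1.17  1.19]
shift [-0.0019 -0.2805 -0.0319] turn [-0.0009 -0.0004  0.1437]
```

View pics/w35.png

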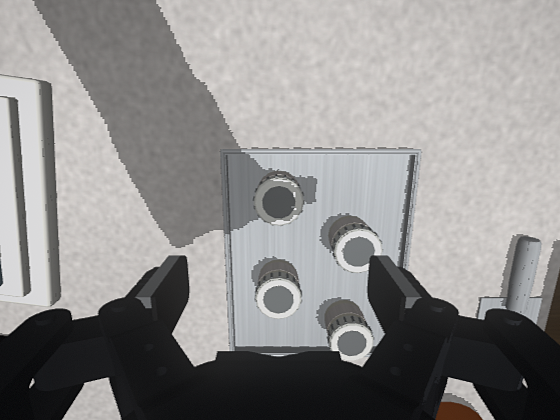

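```bash
python3 -m handwheel '[[[-0.02,0,-0.05,0,0,0,0.0854],[-0.08,0,-0.07,0,0,0,0.0854],[-0.14,0,-0.07,0,0,0.03,0.0854],[-0.15,-0.05,-0.07,0,0,0.07,0.0854],[-0.15,-0.11,-0.07,0,0,0.1,0.0854],[-0.15,-0.17,-0.07,0,0,0.144,0.0854],[-0.15,-0.23,-0.07,0,0,0.144,0.0854],[-0.13,-0.28,-0.07,0,0,0.144,0.0854]]]'
python3 - <<'E'
from h import *
st();to(.4779,-.0355,.18,1.526)
E
```

```text
clock: 53.25
position: [0.6058, -0.0246, 0.2361]
ee_rot: [0.023, 1.0, -0.001, 0.0]
ft_force: [0.5, -0.6, -1.1]
grip_width: 0.999
t 53.25 p [ 0.6058 -0.0246  0.2361] yawY 1.5248 tilt [ 0.    -0.001 -1.   ] F [ 0.5 -0.6 -1.1] g 85.3 q [-0.74  0.39  0.92  1.55 -0.31  1.36  1.74]
shift [ 0.1272 -0.0166  0.0561] turn [-0.0013  0.0003 -0.0012]
```

```bash
python3 -m handwheel '[[[0.05,-0.01,0,0,0,0,0.0854],[0.1,-0.012,0.03,0,0,0,0.0854],[0.127,-0.012,0.056,0,0,0,0.0854],[0.127,-0.012,0.056,0,0,0,0.0854],[0.127,-0.012,0.056,0,0,0,0.0854]]]'
python3 - <<'E'
from h import *
st()
i=manip.camera('wrist');cv2.imwrite('pics/w36f.png',i);crop(i,180,70,380,310,2.5,'w36.png')
E
```

```text
clock: 53.88
position: [0.4792, -0.0281, 0.1812]
ee_rot: [0.022, 1.0, 0.0, 0.001]
ft_force: [0.3, 1.1, 0.1]
grip_width: 1.0
t 53.88 p [ 0.4792 -0.0281  0.1812] yawY 1.5263 tilt [ 0.001  0.    -1.   ] F [0.3 1.1 0.1] g 85.4 q [-0.99  0.02  0.99  1.94 -0.02  1.19  1.53]
```

View pics/w36.png

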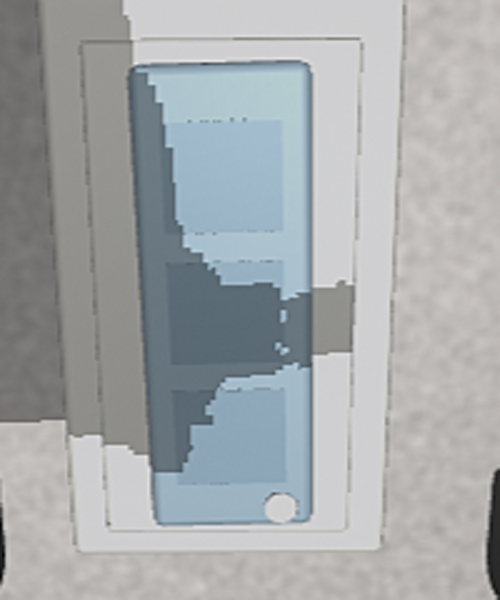

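```bash
python3 - <<'E'
from h import *
quad('pack1','wrist',[(128,64),(312,61),(311,522),(155,524)],2.5,180,70,.050)
to(.477,-.035,.0325,1.535)
E
```

```text
pack1 [ 0.4754 -0.0355] len 0.1625 ang -0.023 wid 0.0585 perp -0.03
shift [ 0.0025 -0.0067  0.1488] turn [-0.0004  0.0017 -0.0091]
```

```bash
python3 -m handwheel '[[[0.003,-0.0065,0.05,0,0,-0.018,0.0854],[0.003,-0.0065,0.1,0,0,-0.018,0.0854],[0.003,-0.0065,0.118,0,0,-0.018,0.0854],[0.003,-0.0065,0.118,0,0,-0.018,0.0854],[0.003,-0.0065,0.118,0,0,-0.018,0.0854]]]' 40
python3 - <<'E'
from h import *
st();to(.476,-.0355,.033,1.545)
i=manip.camera('wrist');cv2.imwrite('pics/w37.png',i)
E
```

```text
clock: 54.55
position: [0.4762, -0.035, 0.0634]
ee_rot: [0.014, 1.0, -0.0, 0.001]
ft_force: [0.3, -0.0, 1.4]
grip_width: 0.998
t 54.55 p [ 0.4762 -0.035   0.0634] yawY 1.5438 tilt [ 0.002 -0.001 -1.   ] F [ 0.3 -0.   1.4] g 85.2 q [-0.88  0.27  0.96  2.07 -0.27  0.94  1.77]
shift [ 0.0003 -0.0005  0.0304] turn [-0.0007  0.0016 -0.0012]
```

View pics/w37.png

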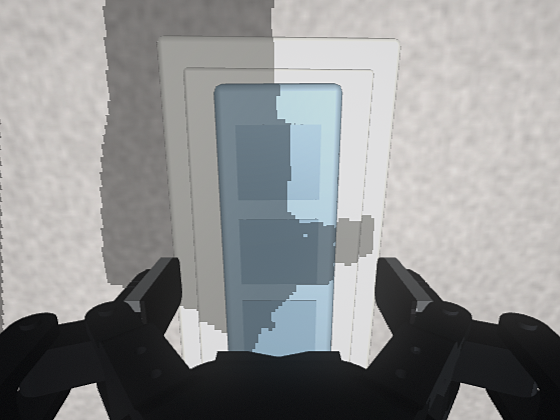

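```bash
python3 -m handwheel '[[[0,0,0.02,0,0,0,0.0854],[0,0,0.03,0,0,0,0.0854],[0,0,0.03,0,0,0,0.0854],[0,0,0.03,0,0,0,0.07],[0,0,0.03,0,0,0,0.05],[0,0,0.03,0,0,0,0.05],[0,0,0.03,0,0,0,0.05],[0,0,0.03,0,0,0,0.05]]]' 40
python3 - <<'E'
from h import *
st()
E
python3 -m handwheel '[[[0,0,-0.01,0,0,0,0.05],[0,0,-0.03,0,0,0,0.05],[0,0,-0.09,0,0,0,0.05],[0,0,-0.15,0,0,0,0.05],[0,0,-0.16,0,0,0,0.05],[0,0,-0.16,0,0,0,0.05]]]' 40
python3 - <<'E'
from h import *
st();to(0.487,-0.287,0.19,np.pi/2-0.228)
i=manip.camera('wrist');cv2.imwrite('pics/w38.png',i)
i=manip.camera('top');crop(i,330,150,470,300,5,'t38.png')
E
```

```text
clock: 55.6
position: [0.4755, -0.0346, 0.0331]
ee_rot: [0.013, 1.0, 0.0, 0.0]
ft_force: [-2.1, 0.2, 8.0]
grip_width: 0.69
t 55.6 p [ 0.4755 -0.0346  0.0331] yawY 1.5441 tilt [ 0.001  0.    -1.   ] F [-2.1  0.2  8. ] g 58.9 q [-0.83  0.33  0.92  2.09 -0.34  0.88  1.83]
clock: 56.35
position: [0.475, -0.0342, 0.1925]
ee_rot: [0.013, 1.0, 0.001, 0.0]
ft_force: [-0.4, -0.1, -2.5]
grip_width: 0.689
t 56.35 p [ 0.475  -0.0342  0.1925] yawY 1.5446 tilt [ 0.001  0.002 -1.   ] F [-0.4 -0.1 -2.5] g 58.8 q [-1.07 -0.02  1.06  1.94  0.02  1.21  1.53]
shift [-0.0186 -0.2524  0.0021] turn [0.0018 0.0006 0.2018]
```

View pics/w38.png

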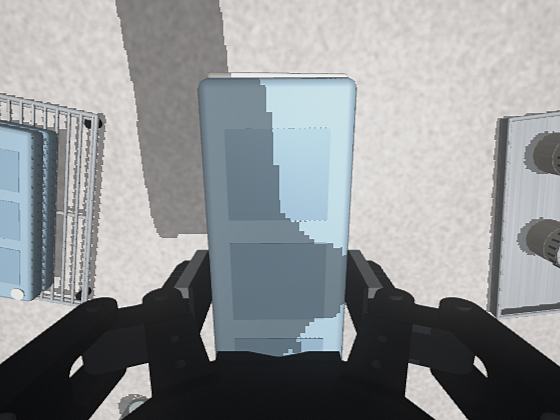

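View pics/t38.png

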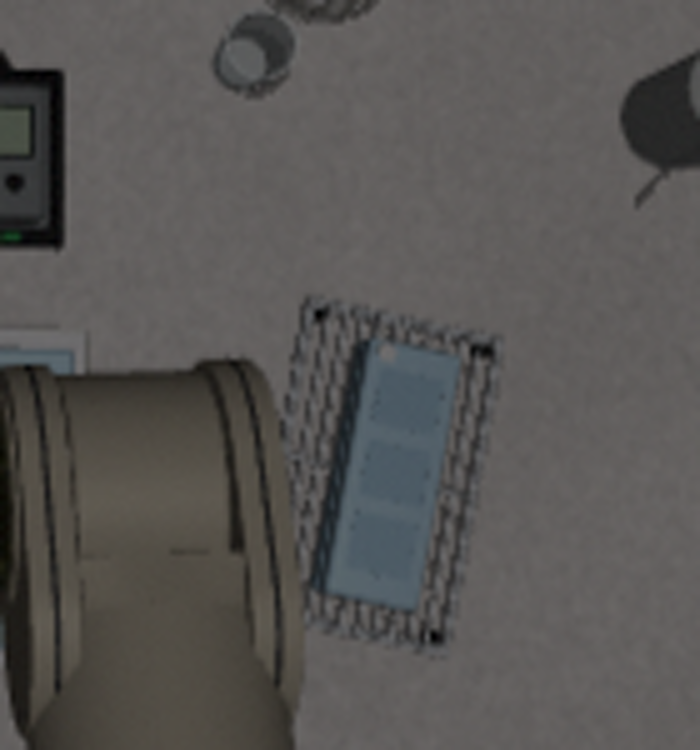

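```bash
python3 - <<'E'
from h import *
quad('p2','top',[(369,338),(463,350),(416,611),(325,597)],5,330,150,.056)
E
python3 -m handwheel '[[[0,-0.06,-0.01,0,0,0.05,0.05],[-0.005,-0.12,-0.01,0,0,0.1,0.05],[-0.01,-0.18,-0.01,0,0,0.15,0.05],[-0.019,-0.24,-0.01,0,0,0.202,0.05],[-0.019,-0.2525,0.02,0,0,0.202,0.05],[-0.019,-0.2525,0.07,0,0,0.202,0.05],[-0.019,-0.2525,0.11,0,0,0.202,0.05],[-0.019,-0.2525,0.11,0,0,0.202,0.05]]]' 40
python3 - <<'E'
from h import *
st();to(0.487,-0.2872,0.057,np.pi/2-0.228)
i=manip.camera('scene');crop(i,200,90,320,200,5,'s39.png')
i=manip.camera('wrist');cv2.imwrite('pics/w39.png',i)
E
```

```text
p2 [ 0.4868 -0.2866] len 0.1658 ang -0.223 wid 0.058 perp -0.154
clock: 57.45
position: [0.4842, -0.2869, 0.0786]
ee_rot: [0.115, 0.993, 0.0, -0.004]
ft_force: [-0.8, 0.1, -1.3]
grip_width: 0.69
t 57.45 p [ 0.4842 -0.2869  0.0786] yawY 1.3406 tilt [-0.008  0.001 -1.   ] F [-0.8  0.1 -1.3] g 58.9 q [-0.36  0.53  1.03  1.83 -0.51  1.08  2.21]
shift [-0.003   0.0004  0.0215] turn [-0.0005 -0.008  -0.0022]
```

View pics/s39.png

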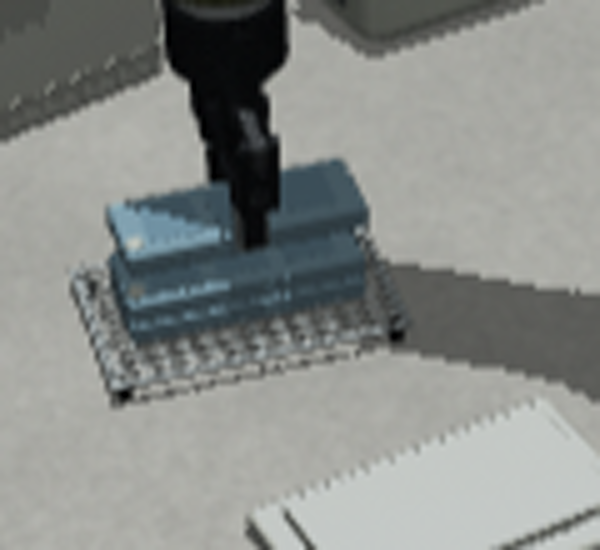

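View pics/w39.png

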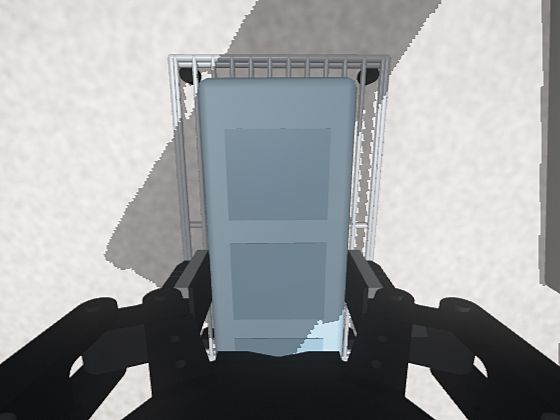

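```bash
python3 -m handwheel '[[[-0.001,0,0.01,0,-0.004,0,0.05],[-0.001,0,0.012,0,-0.004,0,0.05],[-0.001,0,0.012,0,-0.004,0,0.05],[-0.001,0,0.012,0,-0.004,0,0.05]]]'
python3 - <<'E'
from h import *
st();to(0.487,-0.287,0.0565,np.pi/2-0.228)
E
```

```text
clock: 58.05
position: [0.4883, -0.2878, 0.0707]
ee_rot: [0.114, 0.993, -0.0, 0.002]
ft_force: [0.5, -0.8, -1.8]
grip_width: 0.688
t 58.05 p [ 0.4883 -0.2878  0.0707] yawY 1.3421 tilt [ 0.004 -0.001 -1.   ] F [ 0.5 -0.8 -1.8] g 58.7 q [-0.35  0.54  1.02  1.84 -0.53  1.06  2.22]
shift [0.0015 0.0005 0.0142] turn [-0.      0.0045 -0.0007]
```

```bash
python3 -m handwheel '[[[0.001,0.0005,0.007,0,0.002,0,0.05],[0.001,0.0005,0.012,0,0.002,0,0.05],[0.001,0.0005,0.0135,0,0.002,0,0.05],[0.001,0.0005,0.0135,0,0.002,0,0.05],[0.001,0.0005,0.0135,0,0.002,0,0.05]]]'
python3 - <<'E'
from h import *
st();to(0.487,-0.287,0.0565,np.pi/2-0.228)
E
```

```text
clock: 58.68
position: [0.4871, -0.2869, 0.0572]
ee_rot: [0.114, 0.993, 0.0, 0.001]
ft_force: [-4.4, 3.7, 9.0]
grip_width: 0.694
t 58.67 p [ 0.4871 -0.2869  0.0572] yawY 1.342 tilt [ 0.002  0.    -1.   ] F [-4.4  3.7  9. ] g 59.3 q [-0.34  0.56  1.    1.85 -0.55  1.04  2.23]
shift [ 0.0001 -0.0002  0.0007] turn [ 0.0008  0.0014 -0.0008]
```

```bash
python3 -m handwheel '[[[0,0,-0.0005,0,0,0,0.05],[0,0,-0.0005,0,0,0,0.07],[0,0,-0.0005,0,0,0,0.08],[0,0,-0.0005,0,0,0,0.0854],[0,0,-0.0005,0,0,0,0.0854],[0,0,-0.04,0,0,0,0.0854],[0,0,-0.1,0,0,0,0.0854],[0,0,-0.16,0,0,0,0.0854]]]'
python3 -m handwheel '[[[0,0,-0.06,0,0,0,0.0854],[0,0.03,-0.08,0,0,0,0.0854],[0,0.06,-0.08,0,0,0,0.0854],[0,0.06,-0.08,0,0,0,0.0854],[0,0.06,-0.08,0,0,0,0.0854]]]'
python3 - <<'E'
from h import *
st()
i=manip.camera('wrist');cv2.imwrite('pics/w40.png',i)
i=manip.camera('top');cv2.imwrite('pics/t40.png',i)
i=manip.camera('scene');crop(i,130,90,430,310,2.6,'s40.png')
E
```

```text
clock: 59.68
position: [0.4867, -0.287, 0.2185]
ee_rot: [0.114, 0.993, -0.0, 0.001]
ft_force: [1.5, -0.3, -0.2]
grip_width: 1.0
clock: 60.3
position: [0.5001, -0.229, 0.2968]
ee_rot: [0.114, 0.993, -0.0, 0.001]
ft_force: [-0.1, 0.1, 0.3]
grip_width: 1.003
t 60.3 p [ 0.5001 -0.229   0.2968] yawY 1.3417 tilt [ 0.002 -0.001 -1.   ] F [-0.1  0.1  0.3] g 85.6 q [-0.69  0.26  1.25  1.61 -0.25  1.45  1.92]
```

View pics/w40.png

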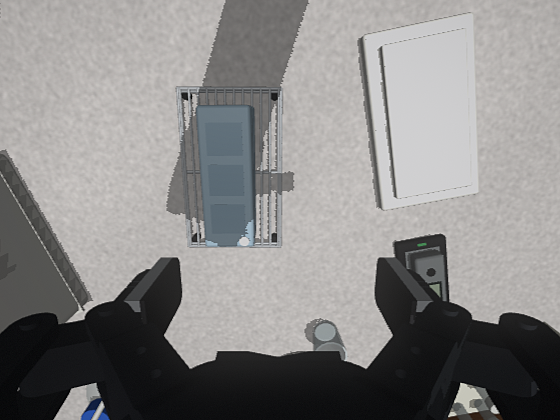

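View pics/t40.png

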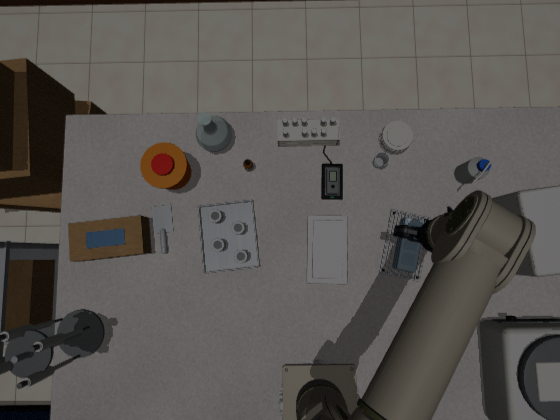

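View pics/s40.png

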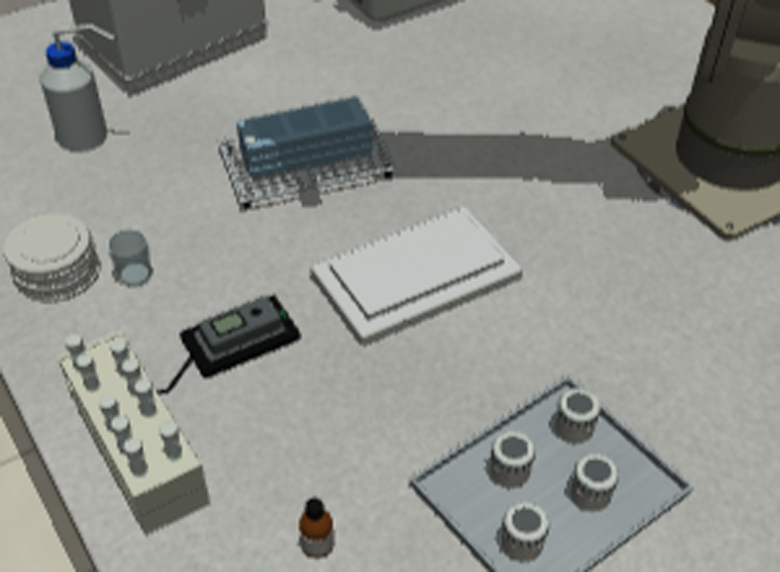

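```bash
python3 - <<'E'
from h import *
i=manip.camera('top');crop(i,185,185,275,285,6,'t41.png'); crop(i,305,150,435,290,5,'t42.png')
E
```

```text
(no output)
```

View pics/t41.png

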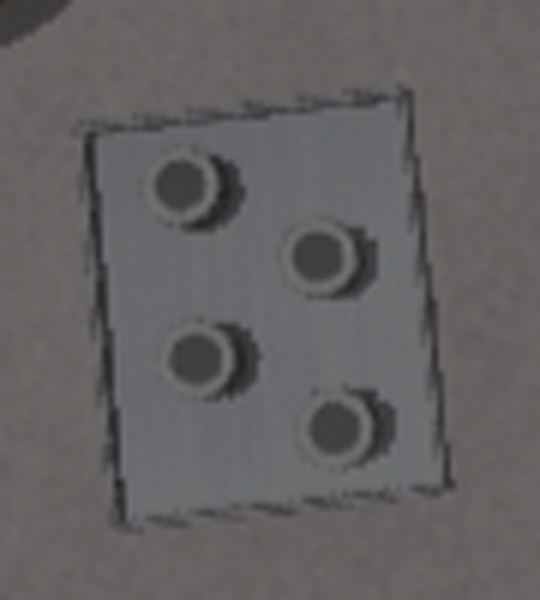

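View pics/t42.png

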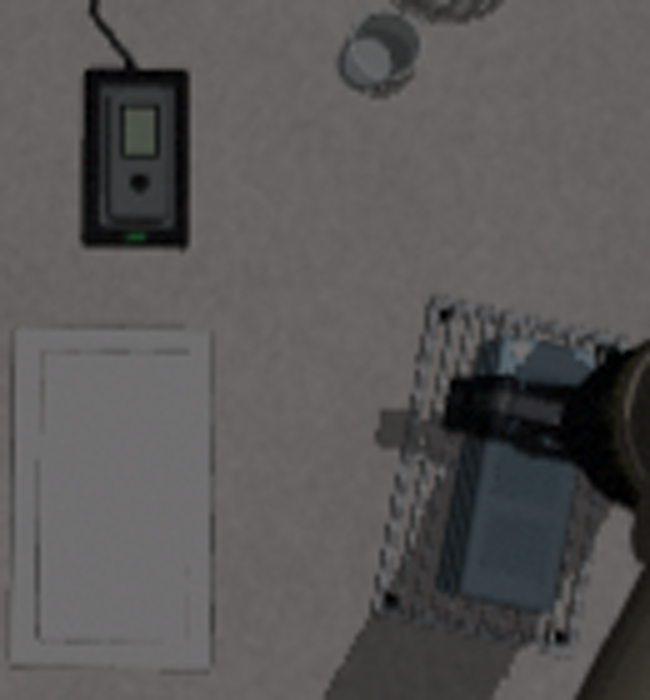

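```bash
python3 - <<'E'
from h import *
quad('tray','top',[(88,130),(408,93),(449,488),(121,525)],6,185,185,.014)
J=w('top',np.array([(180,187),(318,258),(198,360),(336,430)])/6+185,.049)[:,:2]
T=w('top',np.array([(88,130),(408,93),(449,488),(121,525)])/6+185,.014)[:,:2]
t=T.mean(0);a=.1;Rm=np.array([[np.cos(a),-np.sin(a)],[np.sin(a),np.cos(a)]])
print(((J-t)@Rm).round(3))
quad('logger','top',[(105,85),(175,86),(172,220),(104,221)],5,305,150,.036)
M=wpose(); quad('pile','wrist',[(197,107),(250,105),(255,246),(206,246)],1,0,0,.074); quad('rack','wrist',[(178,88),(282,88),(281,246),(189,247)],1,0,0,.02)
E
```

```text
tray [0.5227 0.2817] len 0.2156 ang 0.095 wid 0.1772 perp 0.1
[[ 0.067  0.035]
 [ 0.021 -0.035]
 [-0.026  0.034]
 [-0.07  -0.035]]
logger [ 0.6976 -0.0577] len 0.0891 ang -0.043 wid 0.0448 perp -0.015
pile [ 0.4877 -0.2873] len 0.1614 ang -0.223 wid 0.0581 perp -0.213
rack [ 0.4874 -0.2884] len 0.2068 ang -0.237 wid 0.127 perp -0.225
```

```bash
python3 - <<'E'
from h import *
print(manip.hand_in()); st()
E
```

```text
the job is handed in; nothing more can be done
None
the job is handed in; nothing more can be done
```

The job is handed in, at about 60 s of the 210 s allowed. The logger lies on its reader pad. The top, middle and lowest cold packs are piled in that order on the wire rack. All four jars that were present (two per layer) stand in the tray.

Final camera checks, with the arm clear of everything:
- **Logger:** within about 1 mm of the pad's centre, lengthwise and face up.
- **Cold packs:** the pile sits within about 1–2 mm of the rack's middle, with the packs lined up to within a few mm. Their angle matches the rack to about 0.01–0.02 rad.
- **Jars:** all four upright on the tray floor, at about x ±0.07 and ±0.02 m and y ±0.035 m in the tray's frame. The limits are ±0.09 m and ±0.07 m.
- **Bystanders:** the dropper, beaker and spatula looked unmoved by eye; I did not re-measure them.

Three things worth noting:
- **Tray shift:** the tray's measured centre was about 1 cm from where it started, perhaps the expected knock. The jars moved with it and are still well inside the limits.
- **Set-down force:** two of the jars went down with about 30 N on the wrist. That is well under the 120 N limit.
- **Joint 3:** it drifted to 1.24 rad, close to its 1.34 limit. I spent about 3 s on a free loop to bring it back before the last jar.

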